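# Charge the shaker mill and set its timer

### The arm

A 6-joint arm with a two-finger parallel gripper is mounted at the origin on a cart in front of the work surface, level with it; the furniture and walls round the work are solid. World frame = base frame: x ahead of the robot, y to its left, z up, the work surface at z = 0. Lengths are in m, angles in rad, forces in N, time in s.
With the tool pointing down it reaches from about 0.35 to 1 m from the base axis. Payload 7.1 kg.
Tool frame: the origin (TCP) lies on the centre line of the jaws, within the pads' length; the fingertips stand 14 mm ahead of it and the grasp point (between the pads) lies 5 mm behind it; z points along the fingers, y is the line along which they close (so a half turn about z gives the same grasp; the last joint's range is limited). The gripper opens to 85 mm and grips with 20 to 120 N. Pads are 22 mm wide; open, the fingers measure 114 mm over their backs; the gripper's body (76 mm by 85 mm) begins 54 mm behind the grasp point. The pads swing forward as they close: fully open they stand 13 mm farther back than shut.
Start: joints at [-1.294, 0.423, 1.63, -0, 1.089, -0.019], TCP at [0.182, -0.598, 0.245] pointing down, gripper open.
Joint ranges: [-3, 3], [-0.9, 2.11], [0.09, 2.58], [-1.31, 4.45], [0.11, 2.69], [-2.54, 2.54]. Speed limits (rad/s): [2.39, 2.39, 3.01, 3.14, 3.14, 3.14].

### API

Orientations are given as a rotation vector (axis times angle).
In Python, from station import read_state, snapshot, job_done gives the robot as it stands. The module is installed in compiled form; this text tells all that it offers.
- The arm moves only by the tool apply_moves, never from a script. Its arguments are lists of equal length, an entry for each row: "travel": the shift along the world's x, y, z in cm, a list of three; "spin": the turn about the world's z in degrees. In form: {"travel": [[dx, dy, dz], ...], "spin": [spin, ...]}. A call has 1 to 8 rows; each row shifts and turns the commanded pose from where the row before left it; what a row does not reach is not made up. A row lasts 1/12 s, in which the tool goes at most 41.7 mm and 7.16 degrees, less where a joint would pass 70% of its speed; a pose out of reach is approached as far as the arm can. A call is refused whole if a number of a shift passes 4.17 or a number of a turn 7.16, either way. A call with a gripper value outside its range is refused whole. "gripper" is the opening, from -1 (shut) to 1 (fully open), set as the call begins (left out, the last holds). The fingers move at their own pace and stop on an object; "squeeze" is the grip in N (left out, the last holds). Time passes only in rows, so rows that do not move let the fingers close. It gives the time, the measured TCP pose, the force, the opening and the grip force at its end, in the units of the state.
- read_state(): the state, without advancing time (a new reading comes with each control period).
- snapshot(name): name is "side" or "top"; returns a dict with "frame" (400x640x3 uint8, red, green, blue), "vertical_fov" (degrees; the focal length in pixels is half the picture's height over the tangent of half this angle, whatever the lens; pixels are square), "cx", "cy" (the principal point, pixels), "R" (3x3) and "t" (3): a world point X has camera coordinates R X + t. Camera axes: x right, y down, z forward; pixel columns grow to the right and rows downward; lengths in m; the calibration is good to about 2 mm. A picture is of the moment at which its call begins. There is no depth.
- job_done(): hands the job in; it is judged then, once.
The state is a dict: "t": time; "joint_positions": joint angles; "qd": joint speeds; "effort": joint torques, N m; "tool_pos": TCP position; "tcp_rot": TCP orientation; "force": force on the tool from outside, world axes, zero at the start; "ft_torque": the same for the moment, N m; "grip_width": finger opening in m; "grasp_force": force on a finger pad.
Only numpy, scipy, OpenCV 4.12 (cv2) and the standard library are available. Lean on these libraries where they do the work, as an engineer would, in place of code of your own. Each camera call takes 0.05 s, during which the arm holds its last target. There are 200 camera calls.

### The job

Charge the shaker mill: hook the scoop's lip just inside the mouth of the grinding jar while the scoop is still level, then tip it there until all the balls have run into the jar with none missing it, and stand the empty scoop back in its place on the cork mat. Put every colour pot on the table upright into a pocket of the mill, one to a pocket and right down. When all is loaded, turn the outer timer ring until its pointer is at the red mark, leaving the inner speed knob as it is set.

Things in the scene. Friction and masses are not known exactly. Their poses are not given: they have to be found in the camera images.
- scoop_handle (a point): Centre of the blue handle bar of the steel pouring scoop. The bar bridges the scoop crosswise: 14 mm thick along the scoop, 24 mm tall, 64 mm long, on two posts (y = -22 and 22 mm) of the same thickness; its centre lies 70 mm above the scoop's underside and close above its centre of mass. Axes: x toward the spout, y across, z up when the scoop stands level.
- scoop_lip (a point): End of the down-turned lip of the scoop's spout (40 mm wide), on the centre line at its lowest edge: 122 mm ahead of (scoop x) and 60 mm below scoop_handle. The spout's crest is 15 mm behind this end, its underside there 11 mm higher, so the lip can hook 8 mm or so down inside a rim with the scoop level. Axes as scoop_handle.
- scoop_base (a point): Point on the scoop's underside, 10 mm ahead of and 70 mm below scoop_handle; axes alike. The scoop is an open trough 40 mm wide, 184 mm long, walls 40 mm high, 0.22 kg; its flat floor rises by 14 degrees toward the spout, so balls run out once it is tipped well beyond that (45 degrees empties it).
- ball0_center (a point): Centre of a white porcelain grinding ball, 26 mm in diameter, 35 g, loose in the scoop at the start
- ball1_center (a point): Centre of a white porcelain grinding ball, 26 mm in diameter, 35 g, loose in the scoop at the start
- ball2_center (a point): Centre of a white porcelain grinding ball, 26 mm in diameter, 35 g, loose in the scoop at the start
- jar_mouth (a point): Centre of the mouth of the white grinding jar fixed on the shaker mill, at the rim's height (133 mm above the table). Mouth 60 mm inside, 68 mm outside; neck 18 mm tall, below it 88 mm wide. Axes are the mill's: x away from its front, y to its left, z up. The mill is a fixed grey box 225 (x) by 280 mm (y), top 45 mm above the table; its middle is 49 mm in x, -85 mm in y from here.
- jar_floor (a point): Centre of the grinding jar's inner floor, 82 mm below the mouth. Axes are the mill's
- pocket0 (a point): Centre of the floor of round pocket 0 in the back of the mill's top: 54 mm across, 24 mm deep (floor 21 mm above the table). The four pockets stand in a row along the mill's y, 70 mm apart, 0 the farthest right. Axes are the mill's
- pocket1 (a point): Centre of the floor of round pocket 1 in the back of the mill's top: 54 mm across, 24 mm deep (floor 21 mm above the table). The four pockets stand in a row along the mill's y, 70 mm apart, 0 the farthest right. Axes are the mill's
- pocket2 (a point): Centre of the floor of round pocket 2 in the back of the mill's top: 54 mm across, 24 mm deep (floor 21 mm above the table). The four pockets stand in a row along the mill's y, 70 mm apart, 0 the farthest right. Axes are the mill's
- pocket3 (a point): Centre of the floor of round pocket 3 in the back of the mill's top: 54 mm across, 24 mm deep (floor 21 mm above the table). The four pockets stand in a row along the mill's y, 70 mm apart, 0 the farthest right. Axes are the mill's
- blue_pot_centre (a point): Centre (half-way up) of the dark blue screw pot with a pale cap, 40 mm across, cap 35 mm across (top 8 mm), 50 mm tall; may be absent
- white_pot_centre (a point): Centre (half-way up) of the white screw pot with a blue cap, 42 mm across, cap 37 mm across (top 8 mm), 52 mm tall; may be absent
- black_pot_centre (a point): Centre (half-way up) of the black screw pot with a grey cap, 46 mm across, cap 41 mm across (top 9 mm), 58 mm tall; may be absent
- brown_jar_centre (a point): Centre (half-way up) of the plain brown jar, 47 mm across over its whole height, 51 mm tall; may be absent
- timer_ring (a joint): Turn of the black outer timer ring of the double control at the mill's front right, rad, growing clockwise seen from above; at 0 its white pointer points to the mill's front (-x of the mill), at 1.4 to the red mark on the dial plate. Range 0 to 2.6; it stays where it is left.
- ring_grip (a point): Centre of the outer timer ring, half-way up: a disc 57 mm across and 22 mm tall, underside 2 mm above the mill's top. The inner silver speed knob, 24 mm across, stands on the same axis, from 13 mm to 34 mm above this point. Axes turn with the ring; z up
- speed_pointer (a point): Point on the rim of the inner silver speed knob near its top, 12 mm off the axis, at the end of its red pointer
- mat_rest (a point): Point on the top of the cork mat (200 x 100 x 2 mm, fixed) over which scoop_base lies when the scoop stands in its place. x along the mat's length (the mat's middle is 27 mm along +x), z up; the scoop's spout pointed to about +x of the mat at the start
Not all that is in view belongs to the job. Leave any purple or turquoise look-alike of the part that bears brown_jar_centre alone.

How it is judged:
By the outcome, as a careful person would: the job done as asked, in the order asked, and still so for the second after the job is handed in, with the robot touching nothing.
Of blue_pot, white_pot, black_pot, brown_jar only 2 to 4 are there at a start; the rules pass over those that are not, and their reading is None.
At some moment in a run one of blue_pot, white_pot, black_pot, brown_jar may be knocked a few centimetres aside while the robot is not near it.
It also fails if it takes over 210 s, if anything falls off the work surface, if the arm or the gripper's body presses on something with over 40 N, if the wrist force passes 120 N, or if a joint passes its speed limit or range.

## Working session

There is one attempt and no reset: what is moved stays moved. The work goes in short steps, Python scripts to look and compute and a tool call to move; the robot and the scene stay as the last step left them, time stands still between calls to the robot, and variables do not carry over. Pictures are saved under pics/ and viewed, at most 14 in all, crops included, and the job is handed in when it is done.

Besides the shell and the picture viewer there is one more tool, called after "Request:" by a JSON object that holds its "api" and its "payload". apply_moves: Moves the arm, as the interface text tells. Its arguments: {"type":"object","properties":{"travel":{"type":"array","items":{"type":"array","items":{"type":"number"}}},"spin":{"type":"array","items":{"type":"number"}},"gripper":{"type":"number"},"squeeze":{"type":"number"}},"required":["travel","spin"]}

```bash
mkdir -p pics
python3 - <<'E'
from station import read_state, snapshot
import cv2,pickle
print(read_state())
for n in("side","top"):
    s=snapshot(n); cv2.imwrite(f"pics/{n}0.png",cv2.resize(s["frame"][:,:,::-1],(800,500),interpolation=cv2.INTER_CUBIC)); pickle.dump(s,open(n+"0.pkl","wb"))
    print({k:v for k,v in s.items() if k!="frame"})
E
```

```text
{'t': 0.0, 'joint_positions': array([-1.29399085e+00,  4.23848298e-01,  1.63070864e+00, -4.67290046e-06,
        1.08858270e+00, -1.90005368e-02]), 'qd': array([-0.00108441, -0.00125059,  0.00021743,  0.00098377,  0.00029699,
        0.00064874]), 'effort': array([ 1.86816666e-03, -5.57390642e+01, -2.81744581e+01,  6.81528195e-05,
        7.32973509e-03, -1.72074988e-05]), 'tool_pos': array([ 0.1820723 , -0.59733658,  0.24453369]), 'tcp_rot': array([-3.10577621e+00, -4.62736148e-01,  3.18657486e-04]), 'force': array([-0.11098251, -0.43521123, -0.20360029]), 'ft_torque': array([-0.02826303,  0.07483257,  0.01539344]), 'grasp_force': 0.0, 'grip_width': 0.0853135139415539}
{'vertical_fov': 42.508313649580934, 'cx': 312.8865894578289, 'cy': 195.83374594829482, 'R': array([[-0.99944819, -0.03241427,  0.00725529],
       [-0.02348324,  0.53504912, -0.84449451],
       [ 0.02349174, -0.84419889, -0.53551506]]), 't': array([0.51949355, 0.07176837, 1.26612884])}
{'vertical_fov': 47.657728706197005, 'cx': 317.4122620855579, 'cy': 204.3209813186561, 'R': array([[ 3.33761789e-03, -9.99893097e-01, -1.42356640e-02],
       [-9.80272586e-01, -4.58148047e-04, -1.97649808e-01],
       [ 1.97622157e-01,  1.46145107e-02, -9.80169322e-01]]), 't': array([0.04436296, 0.53978292, 1.28199938])}
```

View pics/top0.png

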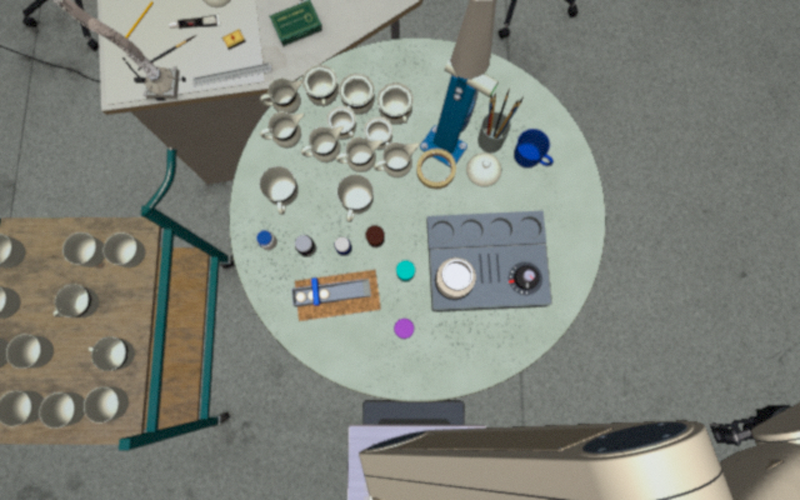

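View pics/side0.png

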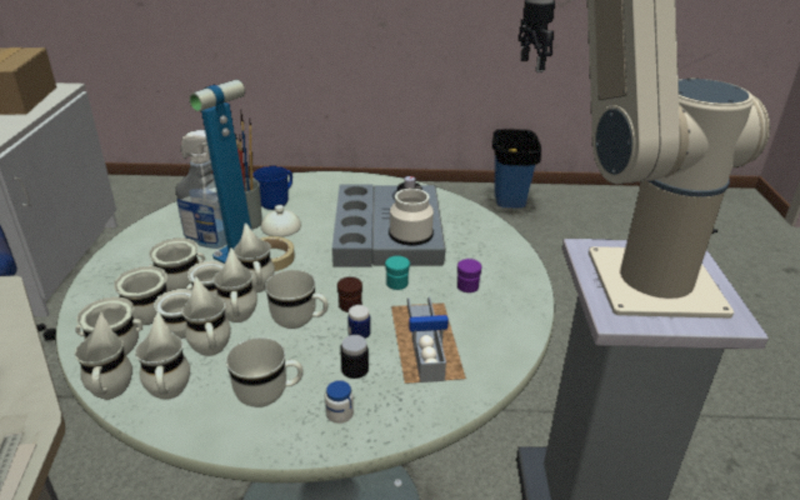

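The top view shows the white pot (blue cap) at (265,239), black pot (grey cap) at (305,244), blue pot (pale cap) at (343,245) and brown jar at (375,236). The turquoise (405,270) and purple (404,328) look-alikes are to be left alone. The scoop is on the mat at (335,293) with its spout to the right. The mill is at (490,260). Next, enlarged crops.

Run:
```python
import pickle,cv2
s=pickle.load(open("top0.pkl","rb"))["frame"][:,:,::-1]
cv2.imwrite("pics/topc.png",cv2.resize(s[165:275,200:320],(792,726)[:2] if 0 else (654,600),interpolation=cv2.INTER_CUBIC))
cv2.imwrite("pics/topm.png",cv2.resize(s[160:255,335:447],(700,594),interpolation=cv2.INTER_CUBIC))
s=pickle.load(open("side0.pkl","rb"))["frame"][:,:,::-1]
cv2.imwrite("pics/sidec.png",cv2.resize(s[215:345,250:400],(690,598),interpolation=cv2.INTER_CUBIC))
```

```text
(no output)
```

View pics/topc.png

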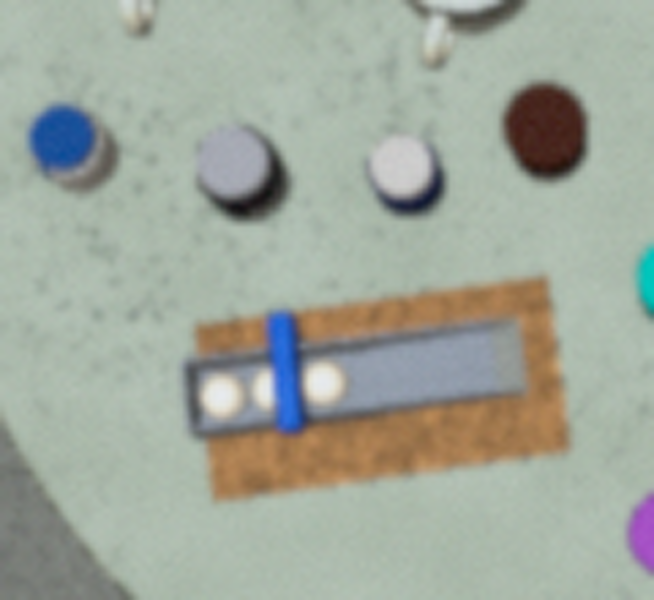

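View pics/topm.png

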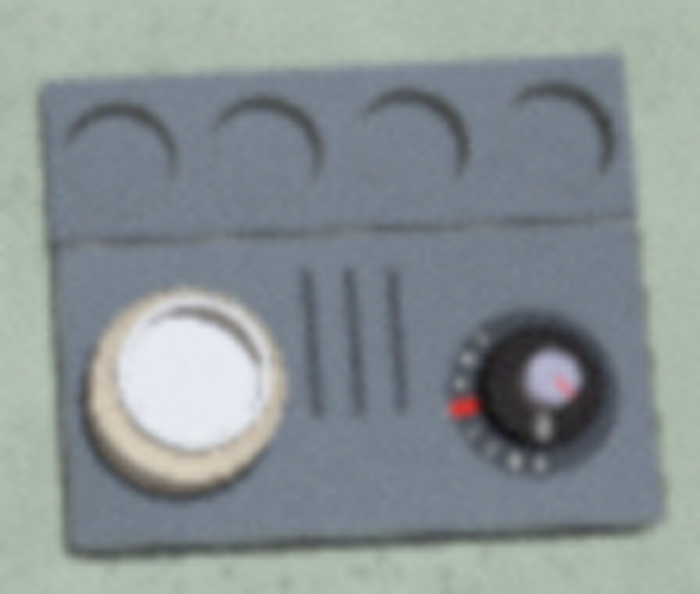

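View pics/sidec.png

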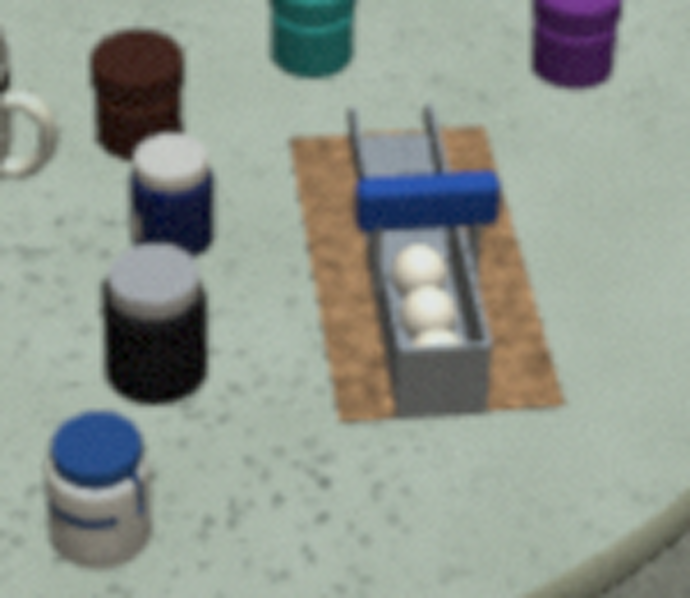

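The crops show three balls in single file in the scoop, at crop (220,395), (270,390) and (323,382), and a bar from (280,312) to (290,432). The mill's red mark is at (463,408), and the ring pointer at (543,428) points to the front. I'll compute poses by fitting these.

```bash
cat > h.py <<'E'
import numpy as np,pickle,cv2
from scipy.optimize import least_squares
def cam(s):
    f=s["frame"].shape[0]/2/np.tan(np.radians(s["vertical_fov"]/2)); return f,np.array([s["cx"],s["cy"]]),s["R"],s["t"]
def proj(s,X):
    f,c,R,t=cam(s); p=np.atleast_2d(X)@R.T+t; return f*p[:,:2]/p[:,2:]+c
def back(s,uv,z):
    f,c,R,t=cam(s); d=R.T@np.append((np.array(uv)-c)/f,1); o=-R.T@t; return o+d*(z-o[2])/d[2]
def uncrop(p,sc,off): return (np.array(p,float)+.5)/sc-.5+np.array(off)
def load(n): return pickle.load(open(n+".pkl","rb"))
def Rz(a): c,s=np.cos(a),np.sin(a); return np.array([[c,-s,0],[s,c,0],[0,0,1]])
E
python3 - <<'E'
from h import *
np.set_printoptions(precision=4,suppress=True)
T=load("top0");S=load("side0")
print("cam",-T["R"].T@T["t"])
m=lambda p:uncrop(p,6.25,(335,160)); c=lambda p:uncrop(p,5.4525,(200,165)); d=lambda p:uncrop(p,4.6,(250,215))
mm=np.array([[161.5,55,45],[161.5,-225,45],[-63.5,-225,45],[-63.5,55,45],[0,0,133]])/1e3
obs=np.array([m(p) for p in [(42,85),(622,55),(662,522),(72,550),(192,372)]])
def res(q): return (proj(T,mm*[1,1,0]@Rz(q[2]).T+[q[0],q[1],0]+mm*[0,0,1])-obs).ravel()
r=least_squares(res,[.45,-.1,0]);print("mill",r.x,r.fun)
q=r.x
for n,p,z in [("p3",(120,158),.045),("p2",(266,150),.045),("p1",(410,142),.045),("p0",(556,136),.045),("knob",(553,378),.079),("ringtop",(543,392),.069)]:
    w=back(T,m(p),z);print(n,w,((w-[q[0],q[1],0])@Rz(q[2]))*1e3)
for n,p,z in [("white",(63,138),.052),("black",(234,163),.058),("blue",(403,167),.05),("brown",(546,124),.051)]: print(n,back(T,c(p),z))
for n,p,z in [("white",(97,447),.052),("black",(155,273),.058),("blue",(172,160),.05),("brown",(136,62),.051)]: print(n,"side",back(S,d(p),z))
a,b=back(T,c((281,312)),.084),back(T,c((291,431)),.084);print("bar ends top",a,b,(a+b)/2,np.linalg.norm(a-b))
a,b=back(S,d((358,181)),.084),back(S,d((497,174)),.084);print("bar side top-rear edge",a,b,(a+b)/2)
mat=np.array([back(T,c(p),.002) for p in [(195,326),(545,277),(570,450),(214,501)]]);print("mat",mat,mat.mean(0))
print("scoop tail/front",back(T,c((187,360)),.042),back(T,c((195,437)),.042),back(T,c((522,320)),.042),back(T,c((527,388)),.042))
E
```

```text
cam [0.2756 0.0259 1.3639]
mill [ 0.48   -0.088   0.0469] [-0.2079 -0.493  -0.0018  0.0395  0.9101 -0.1774 -0.8465 -0.3301  0.1275
  0.8522]
p3 [ 0.601  -0.0632  0.045 ] [122.0445  19.1125  45.    ]
p2 [ 0.605  -0.1331  0.045 ] [122.6953 -50.8935  45.    ]
p1 [ 0.6089 -0.202   0.045 ] [ 123.3909 -119.9201   45.    ]
p0 [ 0.6118 -0.2718  0.045 ] [ 123.0575 -189.788    45.    ]
knob [ 0.4888 -0.2578  0.079 ] [   0.8449 -170.0983   79.    ]
ringtop [ 0.4839 -0.2552  0.069 ] [  -3.9158 -167.2007   69.    ]
white [0.5839 0.3628 0.052 ]
black [0.5685 0.2673 0.058 ]
blue [0.5681 0.1763 0.05  ]
brown [0.592  0.0984 0.051 ]
white side [0.5853 0.3698 0.052 ]
black side [0.57   0.2718 0.058 ]
blue side [0.5695 0.1835 0.05  ]
brown side [0.5928 0.1085 0.051 ]
bar ends top [0.4824 0.2349 0.084 ] [0.4197 0.2276 0.084 ] [0.4511 0.2312 0.084 ] 0.06314449160067057
bar side top-rear edge [0.4835 0.2377 0.084 ] [0.4226 0.2303 0.084 ] [0.453 0.234 0.084]
mat [[0.4877 0.2962 0.002 ]
 [0.5157 0.1006 0.002 ]
 [0.4187 0.0857 0.002 ]
 [0.3902 0.2819 0.002 ]] [0.4531 0.1911 0.002 ]
scoop tail/front [0.4629 0.2919 0.042 ] [0.4211 0.2859 0.042 ] [0.485  0.1107 0.042 ] [0.4479 0.1075 0.042 ]
```

Request:
{"api": "apply_moves", "payload": {"travel": [[1.7,2.8,0],[1.7,2.8,0],[1.7,2.8,0],[1.7,2.8,0],[1.7,2.8,0],[1.7,2.8,0],[1.7,2.8,0],[1.7,2.8,0]], "spin": [5,5,5,5,5,5,5,5], "gripper": 1, "squeeze": 20}}

```text
t: 0.77
tool_pos: [0.3186, -0.3722, 0.2451]
tcp_rot: [-2.758, -1.503, 0.0]
force: [0.6, 0.2, -0.0]
grip_width: 0.0853
grasp_force: 0.0
```

Request:
{"api": "apply_moves", "payload": {"travel": [[1.7,2.8,0],[1.7,2.8,0],[1.7,2.8,0],[1.7,2.8,0],[1.7,2.8,0],[1.7,2.8,0],[1.7,2.8,0],[1.7,2.8,0]], "spin": [5,5,5,5,5,5,5,5]}}

```text
t: 1.43
tool_pos: [0.4546, -0.1482, 0.2452]
tcp_rot: [-2.077, -2.356, 0.0]
force: [0.3, -0.5, 0.3]
grip_width: 0.0851
grasp_force: 0.0
```

Request:
{"api": "apply_moves", "payload": {"travel": [[0,3.5,0],[0,3.5,0],[0,3.5,0],[0,3.5,0],[0,3.5,0],[0,3.5,0],[0,3.5,0],[0,3.5,0]], "spin": [0,0,0,0,0,0,0,0]}}

```text
t: 2.1
tool_pos: [0.4536, 0.1319, 0.2452]
tcp_rot: [-2.083, -2.352, 0.0]
force: [0.6, -0.1, 0.2]
grip_width: 0.0855
grasp_force: 0.0
```

Request:
{"api": "apply_moves", "payload": {"travel": [[-0.1,3.3,-3],[-0.1,3.3,-3],[-0.15,3.25,-3],[0,0,-3],[0,0,0],[0,0,0]], "spin": [1,0,0,0,0,0]}}

```text
t: 2.6
tool_pos: [0.4494, 0.2219, 0.1298]
tcp_rot: [-2.06, -2.37, 0.007]
force: [0.8, 0.3, 0.6]
grip_width: 0.0857
grasp_force: 0.0
```

Run:
```python
from station import *
from h import *
print(read_state()["tool_pos"])
a=snapshot("side");b=snapshot("top")
A=cv2.resize(a["frame"][190:330,270:400,::-1],(520,560),interpolation=cv2.INTER_CUBIC)
B=cv2.resize(b["frame"][190:260,200:270,::-1],(280,280),interpolation=cv2.INTER_CUBIC)
o=np.zeros((560,800,3),np.uint8);o[:,:520]=A;o[:280,520:]=B
cv2.imwrite("pics/g1.png",o)
```

```text
[0.4494463  0.22192787 0.12981954]
```

View pics/g1.png

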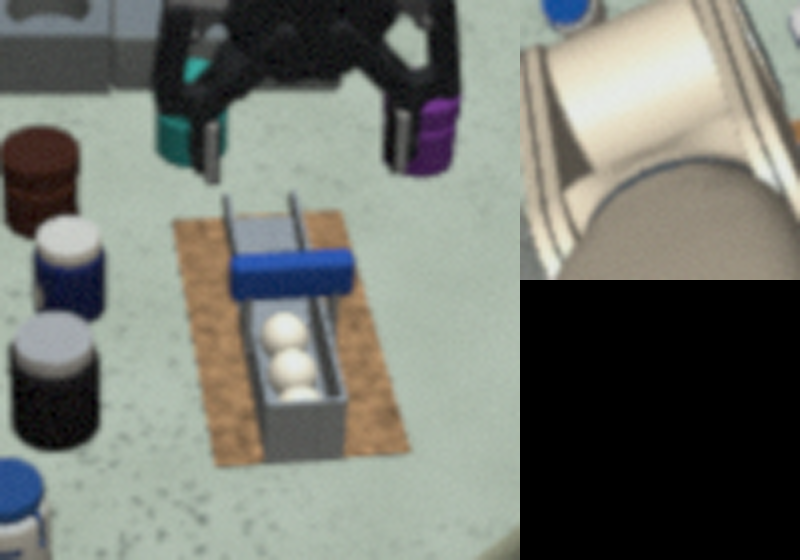

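The tool is above and short of the bar. The finger tips show at crop (212,182) and (402,172), and the bar's rear-top edge runs from (231,263) to (353,251). I'll compare these with the calibration.

Run:
```python
from h import *
np.set_printoptions(precision=4,suppress=True)
S=load("side0")
g=lambda p:uncrop(p,4,(270,190))
for z in(.116,.122,.128): a,b=back(S,g((212,183)),z),back(S,g((402,173)),z);print(z,(a+b)/2,a,b)
# bar top-rear, top-front, bottom rear edges
for n,z,p,q in [("toprear",.084,(231,263),(353,251)),("botrear",.060,(233,299),(351,291))]:
    a,b=back(S,g(p),z),back(S,g(q),z);print(n,(a+b)/2,a,b)
```

```text
0.116 [0.4461 0.2126 0.116 ] [0.494  0.2188 0.116 ] [0.3982 0.2063 0.116 ]
0.122 [0.4465 0.2207 0.122 ] [0.494  0.2268 0.122 ] [0.3991 0.2145 0.122 ]
0.128 [0.447  0.2288 0.128 ] [0.4939 0.2349 0.128 ] [0.4    0.2226 0.128 ]
toprear [0.4529 0.2361 0.084 ] [0.4836 0.2422 0.084 ] [0.4222 0.2301 0.084 ]
botrear [0.452  0.2369 0.06  ] [0.482  0.2412 0.06  ] [0.422  0.2325 0.06  ]
```

Request:
{"api": "apply_moves", "payload": {"travel": [[0.13,0.4,0],[0.13,0.4,0],[0,0,-2],[0,0,-2],[0,0,-1.5],[0,0,-1.3],[0,0,0],[0,0,0]], "spin": [0,0,0,0,0,0,0,0]}}

```text
t: 3.37
tool_pos: [0.454, 0.2304, 0.0636]
tcp_rot: [2.063, 2.369, 0.001]
force: [0.1, -0.8, 0.5]
grip_width: 0.0856
grasp_force: 0.0
```

Request:
{"api": "apply_moves", "payload": {"travel": [[0,0,0],[0,0,0],[0,0,0],[0,0,0],[0,0,0],[0,0,0],[0,0,0],[0,0,0]], "spin": [0,0,0,0,0,0,0,0], "gripper": -1, "squeeze": 20}}

```text
t: 4.03
tool_pos: [0.4542, 0.2307, 0.0644]
tcp_rot: [2.062, 2.369, 0.003]
force: [-1.6, 0.0, 6.7]
grip_width: 0.0636
grasp_force: 21.3
```

Request:
{"api": "apply_moves", "payload": {"travel": [[0,0,0.5],[0,0,0.5],[0,0,1],[0,0,1],[0,0,1],[0,0,0],[0,0,0],[0,0,0]], "spin": [0,0,0,0,0,0,0,0]}}

```text
t: 4.7
tool_pos: [0.4535, 0.2304, 0.1032]
tcp_rot: [2.062, 2.37, 0.0]
force: [-0.0, -0.0, -3.3]
grip_width: 0.0635
grasp_force: 24.1
```

Run:
```python
from station import *
from h import *
a=snapshot("side")
cv2.imwrite("pics/g2.png",cv2.resize(a["frame"][190:330,270:400,::-1],(520,560),interpolation=cv2.INTER_CUBIC))
```

```text
(no output)
```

View pics/g2.png

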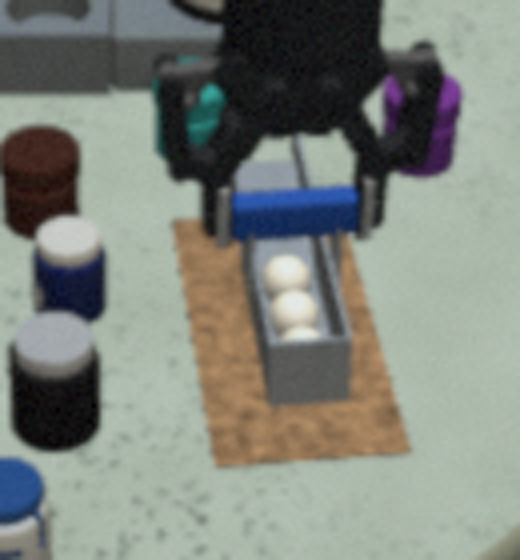

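The scoop hangs nearly level, perhaps a few degrees tail-down: the tail's bottom edge is at row 402 of the crop and the bar at 190–235. I'll measure the tilt against the on-mat picture.

Request:
{"api": "apply_moves", "payload": {"travel": [[0,0,0],[0,0,0],[0,0,0],[0,0,0]], "spin": [0,0,0,0], "squeeze": 40}}

```text
t: 5.08
tool_pos: [0.4534, 0.2303, 0.1027]
tcp_rot: [-2.062, -2.37, 0.001]
force: [-0.8, 0.4, -3.2]
grip_width: 0.0632
grasp_force: 49.5
```

```bash
cat > tilt.py <<'E'
from h import *
from station import *
DIR=np.radians(-82.2); H0=np.array([.4530,.2300,.072])
def pts(H,dirn,th,loc):  # th>0: spout down
    x=loc[:,0]*np.cos(th)+loc[:,2]*np.sin(th); z=-loc[:,0]*np.sin(th)+loc[:,2]*np.cos(th)
    return np.c_[x,loc[:,1],z]@Rz(dirn).T+H
def tilt(save=None,yaw=DIR):
    s=snapshot("side"); s0=load("side0"); st=read_state()
    if save: pickle.dump(s,open(save+".pkl","wb"))
    up=8
    # tail face top-edge patch, bar patch: local coords of patch centres
    loc=np.array([[-65,0,-44],[-7,0,0.]])/1e3
    p0=proj(s0,pts(H0,DIR,0,loc)); out=[]
    H=H0+[st["tool_pos"][0]-.4542,st["tool_pos"][1]-.2307,st["tool_pos"][2]-.0644]
    pe=proj(s,pts(H,yaw,0,loc))
    for k,(w,h) in enumerate([(8,7),(12,4)]):
        g=lambda im,c,w,h: cv2.resize(cv2.getRectSubPix(im,(2*w+1,2*h+1),tuple(map(float,c))),None,fx=up,fy=up,interpolation=cv2.INTER_CUBIC)
        t=g(s0["frame"],p0[k],w,h); I=g(s["frame"],pe[k],w+8,h+10)
        r=cv2.matchTemplate(I,t,cv2.TM_CCOEFF_NORMED); _,v,_,l=cv2.minMaxLoc(r)
        out.append(((l[0]/up-8),(l[1]/up-10),v))
    d=out[0][1]-out[1][1]
    q=lambda th:(proj(s,pts(H,yaw,th,loc))-pe)
    e=np.radians(5); dd=q(e); k=(dd[0,1]-dd[1,1])/5
    print("tail",np.round(out[0],2),"bar",np.round(out[1],2),"tilt deg",round(d/k,2),"px/deg",round(k,2))
E
python3 -c "
from tilt import *
tilt('s1')"
```

```text
tail [-0.38 -0.12  0.99] bar [-0.88 -0.12  0.99] tilt deg -0.0 px/deg -0.16
```

Run:
```python
from tilt import *
S=load("side0");s=load("s1")
# front right rail tip: known px baseline (297,195)@4,(270,190)
u0=uncrop((297,195),4,(270,190))
im=[cv2.resize(x["frame"][y0:y0+30,325:365,::-1],None,fx=8,fy=8,interpolation=cv2.INTER_CUBIC) for x,y0 in((S,228),(s,213))]
cv2.imwrite("pics/rail.png",np.hstack(im))
for z in(.045,.06,.07):
    X=back(S,u0,z); print(z,X,"pred row shift level",proj(s,X+[-.0008,-.0004,.0383])-u0)
    loc=(X-H0)@Rz(DIR);print(loc, (proj(s,pts(H0,DIR,np.radians(1),loc[None]))-u0))
```

```text
0.045 [0.4470336  0.13284909 0.045     ] pred row shift level [[  1.05907936 -14.16939543]]
[ 0.09544232 -0.01909609 -0.027     ] [[0.00413992 0.73120366]]
0.06 [0.4479928  0.15273229 0.06      ] pred row shift level [[  1.08305289 -14.49013674]]
[ 0.07587326 -0.0154473  -0.012     ] [[-0.00839007  0.54883973]]
0.07 [0.44863227 0.16598776 0.07      ] pred row shift level [[  1.09964746 -14.71215496]]
[ 0.06282722 -0.01301477 -0.002     ] [[-0.01705683  0.42270213]]
```

View pics/rail.png

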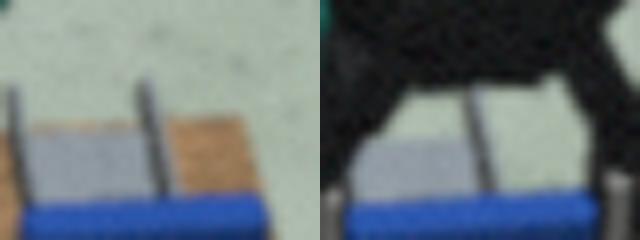

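The floor's front edge moved 14.1 px where 14.2 px was expected for a level lift, so the scoop is held level by friction. Next I raise it and bring it in front of the jar's neck.

Request:
{"api": "apply_moves", "payload": {"travel": [[0,0,1.5],[0,0,2],[0,0,2],[0,0,2],[0,-0.5,0],[0,-1,0],[0,-1.5,0],[0,-1.5,0]], "spin": [0,0,0,0,0,0,0,0]}}

```text
t: 5.8
tool_pos: [0.4524, 0.1841, 0.1766]
tcp_rot: [-2.06, -2.37, 0.004]
force: [0.5, -0.2, -3.4]
grip_width: 0.0634
grasp_force: 49.6
```

Request:
{"api": "apply_moves", "payload": {"travel": [[0.1,-1.5,0],[0.1,-1.5,0],[0.1,-1.5,0],[0.1,-1.5,0],[0.1,-1.5,0],[0,-1.5,0],[0,-1,0],[0,-0.4,0]], "spin": [0,0,0,0,0,0,0,0]}}

```text
t: 6.47
tool_pos: [0.4574, 0.0797, 0.1768]
tcp_rot: [-2.063, -2.367, 0.003]
force: [0.2, 0.3, -2.7]
grip_width: 0.063
grasp_force: 49.6
```

Request:
{"api": "apply_moves", "payload": {"travel": [[0,0,0],[0,0,0]], "spin": [0,0]}}

```text
t: 6.63
tool_pos: [0.4583, 0.0813, 0.1776]
tcp_rot: [-2.063, -2.369, 0.001]
force: [-1.4, 0.0, -3.5]
grip_width: 0.0634
grasp_force: 49.6
```

Run:
```python
from tilt import *
tilt("s2"); s=load("s2")
b=snapshot("top");pickle.dump(b,open("t2.pkl","wb"))
A=cv2.resize(s["frame"][120:240,270:400,::-1],(520,480),interpolation=cv2.INTER_CUBIC)
B=cv2.resize(b["frame"][190:260,310:380,::-1],(280,280),interpolation=cv2.INTER_CUBIC)
o=np.zeros((480,800,3),np.uint8);o[:,:520]=A;o[:280,520:]=B
cv2.imwrite("pics/g3.png",o)
```

```text
tail [-1.75 -0.25  0.98] bar [-0.62 -0.38  0.99] tilt deg -0.55 px/deg -0.23
```

View pics/g3.png

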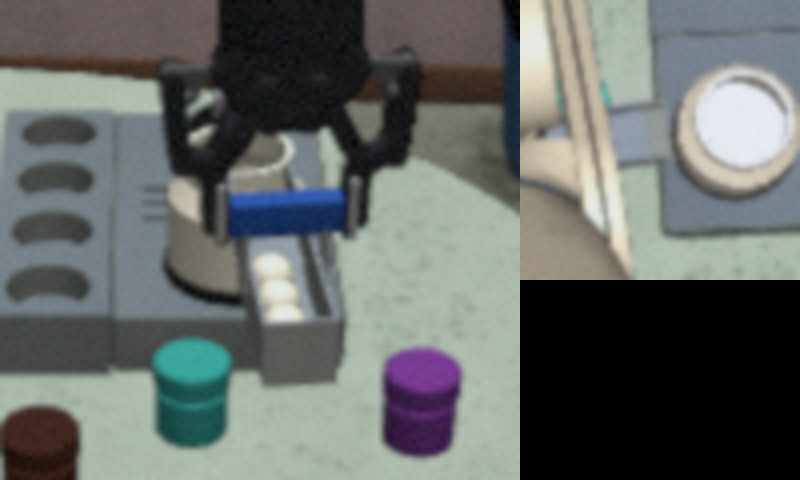

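The top view shows the spout end at panel (146,131) and the rim ellipse centred at about (223,122). I'll compute the offset between them.

Run:
```python
from h import *
np.set_printoptions(precision=4,suppress=True)
T=load("t2"); g=lambda p:uncrop(p,4,(310,190))
J=back(T,g((223.5,122)),.133);print("J",J)
for z in(.126,.136):
    a,b=back(T,g((144,106)),z),back(T,g((148,159)),z);print((a+b)/2,np.linalg.norm(a-b),b-a)
    d=np.array([.1357,-.9907]);v=J[:2]-((a+b)/2)[:2];print("along",v@d,"lateral",v@[.9907,.1357])
# refine mouth: bright interior ellipse
f=T["frame"].astype(int);sub=f[195:250,345:385]
m=(sub.min(2)>175).astype(np.uint8);n,l,st,c=cv2.connectedComponentsWithStats(m);k=1+st[1:,4].argmax();print(c[k]+[345,195],st[k],back(T,c[k]+[345,195],.133))
```

```text
J [ 0.4795 -0.0882  0.133 ]
[ 0.4734 -0.0352  0.126 ] 0.037128642392283986 [-0.037  -0.0024  0.    ]
along 0.05330196557501087 lateral -0.0010560089047334225
[ 0.4718 -0.0347  0.136 ] 0.0368287089346174 [-0.0368 -0.0024  0.    ]
along 0.0540074910472992 lateral 0.0004594096930599488
[364.6439 221.0108] [  6  12  28  29 556] [ 0.4771 -0.0858  0.133 ]
```

Request:
{"api": "apply_moves", "payload": {"travel": [[0.07,-0.5,0],[0.07,-0.5,0],[0.03,-0.2,0],[0,0,0],[0,0,0]], "spin": [0,0,0,0,0]}}

```text
t: 7.15
tool_pos: [0.4602, 0.0693, 0.1781]
tcp_rot: [-2.063, -2.37, -0.0]
force: [-0.1, -0.4, -3.1]
grip_width: 0.0632
grasp_force: 49.6
```

Request:
{"api": "apply_moves", "payload": {"travel": [[0.03,-0.2,0],[0,0,0],[0,0,0]], "spin": [0,0,0]}}

```text
t: 7.4
tool_pos: [0.4605, 0.0674, 0.178]
tcp_rot: [2.062, 2.37, 0.0]
force: [-0.2, -0.3, -3.8]
grip_width: 0.0634
grasp_force: 49.6
```

Request:
{"api": "apply_moves", "payload": {"travel": [[0.03,-0.2,0],[0,0,0],[0,0,0]], "spin": [0,0,0]}}

```text
t: 7.65
tool_pos: [0.4608, 0.0654, 0.178]
tcp_rot: [-2.062, -2.37, -0.0]
force: [0.3, 0.3, -4.2]
grip_width: 0.0633
grasp_force: 49.6
```

Request:
{"api": "apply_moves", "payload": {"travel": [[0.03,-0.2,0],[0,0,0],[0,0,0]], "spin": [0,0,0]}}

```text
t: 7.9
tool_pos: [0.4612, 0.0634, 0.1781]
tcp_rot: [-2.062, -2.37, -0.0]
force: [0.4, 1.4, -3.2]
grip_width: 0.0633
grasp_force: 49.6
```

Request:
{"api": "apply_moves", "payload": {"travel": [[0.03,-0.2,0],[0,0,0],[0,0,0]], "spin": [0,0,0]}}

```text
t: 8.15
tool_pos: [0.4614, 0.0625, 0.1784]
tcp_rot: [-2.063, -2.368, -0.003]
force: [-2.3, 9.6, 0.7]
grip_width: 0.0632
grasp_force: 50.1
```

Contact is at TCP y ≈ 0.063. I'll soften the grip and push a little to see whether it pivots.

Request:
{"api": "apply_moves", "payload": {"travel": [[0,0,0],[0,0,0],[0,0,0]], "spin": [0,0,0], "squeeze": 20}}

```text
t: 8.4
tool_pos: [0.4614, 0.0625, 0.1784]
tcp_rot: [-2.062, -2.368, -0.003]
force: [-1.9, 9.0, -0.1]
grip_width: 0.0633
grasp_force: 50.1
```

Request:
{"api": "apply_moves", "payload": {"travel": [[0.03,-0.2,0],[0,0,0],[0,0,0]], "spin": [0,0,0]}}

```text
t: 8.65
tool_pos: [0.4617, 0.0619, 0.1788]
tcp_rot: [-2.063, -2.365, -0.006]
force: [-4.3, 17.5, 5.4]
grip_width: 0.0636
grasp_force: 50.6
```

Request:
{"api": "apply_moves", "payload": {"travel": [[0.03,-0.2,0],[0,0,0],[0,0,0]], "spin": [0,0,0]}}

```text
t: 8.9
tool_pos: [0.4619, 0.0614, 0.1792]
tcp_rot: [-2.063, -2.363, -0.009]
force: [-6.7, 28.1, 9.8]
grip_width: 0.063
grasp_force: 51.2
```

Run:
```python
from tilt import *
tilt("s3"); b=snapshot("top");pickle.dump(b,open("t3.pkl","wb"))
```

```text
tail [-1.75 -0.38  0.98] bar [-1.   -0.25  0.98] tilt deg 0.54 px/deg -0.23
```

Request:
{"api": "apply_moves", "payload": {"travel": [[0,0,0.2],[0,-0.1,0.2],[0,0,0],[0,0,0]], "spin": [0,0,0,0]}}

```text
t: 9.33
tool_pos: [0.4619, 0.0594, 0.1828]
tcp_rot: [-2.063, -2.365, -0.007]
force: [-5.4, 21.3, 5.2]
grip_width: 0.0632
grasp_force: 50.4
```

Request:
{"api": "apply_moves", "payload": {"travel": [[0,-0.1,0.2],[0,-0.1,0.2],[0,0,0],[0,0,0]], "spin": [0,0,0,0]}}

```text
t: 9.67
tool_pos: [0.4621, 0.0568, 0.1867]
tcp_rot: [-2.063, -2.366, -0.006]
force: [-2.2, 16.1, 2.3]
grip_width: 0.063
grasp_force: 50.0
```

Run:
```python
from tilt import *
tilt("s4"); b=snapshot("top");pickle.dump(b,open("t4.pkl","wb"))
s=load("s4")
A=cv2.resize(s["frame"][130:220,290:365,::-1],(450,540),interpolation=cv2.INTER_CUBIC)
B=cv2.resize(b["frame"][190:260,310:380,::-1],(350,350),interpolation=cv2.INTER_CUBIC)
o=np.zeros((540,800,3),np.uint8);o[:,:450]=A;o[:350,450:]=B
cv2.imwrite("pics/g4.png",o)
```

```text
tail [-1.88 -1.38  0.96] bar [-0.62 -0.38  0.97] tilt deg 4.26 px/deg -0.23
```

View pics/g4.png

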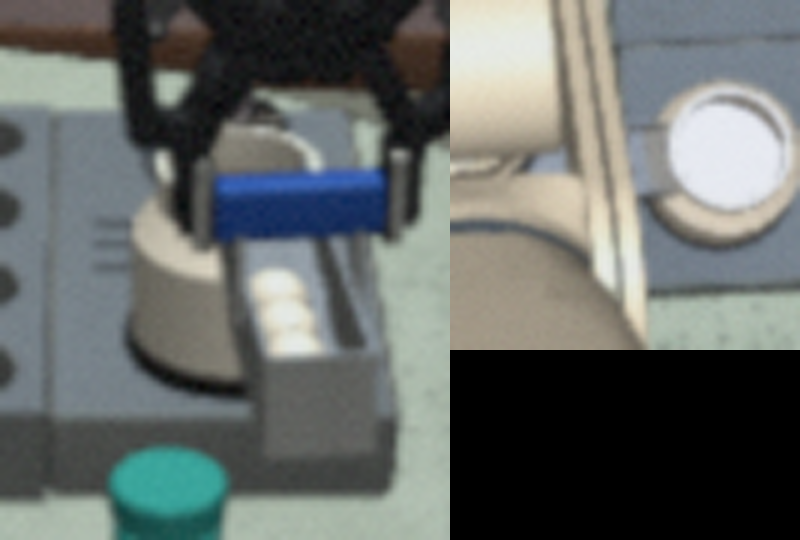

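It pivoted about the lip: the tilt is now about 4°, because pushing forward while lifting makes the lip stick and tip. The top view shows the spout end just touching the near rim. Now I hook it inside the near rim.

Request:
{"api": "apply_moves", "payload": {"travel": [[0,0.5,0],[0,0,1],[0,0,1],[0.1,-0.8,0],[0.1,-0.8,0],[0.1,-0.9,0],[0,0,-0.5],[0,0,0]], "spin": [0,0,0,0,0,0,0,0]}}

```text
t: 10.43
tool_pos: [0.4644, 0.0334, 0.2]
tcp_rot: [-2.064, -2.367, 0.002]
force: [0.1, 0.3, -3.9]
grip_width: 0.0632
grasp_force: 49.3
```

Request:
{"api": "apply_moves", "payload": {"travel": [[0,0,-0.4],[0,0,-0.4],[0,0,-0.4],[0,0,0],[0,0,0]], "spin": [0,0,0,0,0]}}

```text
t: 10.85
tool_pos: [0.4648, 0.0346, 0.1886]
tcp_rot: [-2.061, -2.37, 0.001]
force: [0.1, 0.2, -3.7]
grip_width: 0.0631
grasp_force: 49.4
```

Run:
```python
from tilt import *
tilt("s5"); b=snapshot("top");pickle.dump(b,open("t5.pkl","wb"))
B=cv2.resize(b["frame"][190:260,310:400,::-1],(720,560),interpolation=cv2.INTER_CUBIC)
cv2.imwrite("pics/g5.png",B)
```

```text
tail [-1.75 -1.    0.97] bar [-0.5  -0.12  0.98] tilt deg 3.68 px/deg -0.24
```

View pics/g5.png

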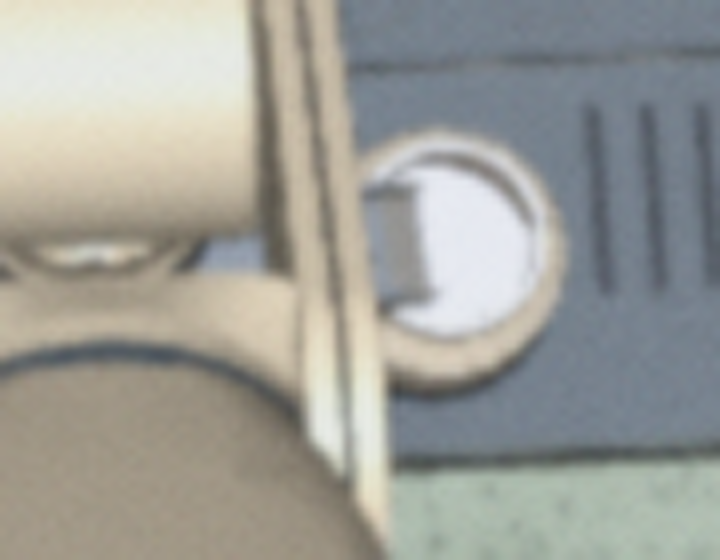

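The lip end is inside the mouth at (427,245), near the mouth's centre at about (445,240), with the scoop still level. Next I slide it forward to the far wall to get a pivot.

Request:
{"api": "apply_moves", "payload": {"travel": [[0,0,0.2],[0.1,-0.8,0],[0.1,-0.7,0],[0.1,-0.7,0],[0,0,0],[0,0,0]], "spin": [0,0,0,0,0,0]}}

```text
t: 11.45
tool_pos: [0.4681, 0.0117, 0.191]
tcp_rot: [-2.064, -2.369, -0.0]
force: [-1.1, -0.2, -4.0]
grip_width: 0.0633
grasp_force: 49.4
```

Request:
{"api": "apply_moves", "payload": {"travel": [[0.03,-0.3,0],[0,0,0],[0,0,0]], "spin": [0,0,0]}}

```text
t: 11.7
tool_pos: [0.4683, 0.0094, 0.191]
tcp_rot: [-2.062, -2.37, 0.0]
force: [-0.7, -0.1, -3.2]
grip_width: 0.0635
grasp_force: 49.4
```

Request:
{"api": "apply_moves", "payload": {"travel": [[0.03,-0.3,0],[0,0,0],[0,0,0]], "spin": [0,0,0]}}

```text
t: 11.95
tool_pos: [0.4686, 0.0064, 0.191]
tcp_rot: [2.062, 2.37, 0.0]
force: [-0.4, -0.1, -4.5]
grip_width: 0.0633
grasp_force: 49.4
```

Request:
{"api": "apply_moves", "payload": {"travel": [[0.03,-0.2,0],[0,0,0],[0,0,0]], "spin": [0,0,0]}}

```text
t: 12.2
tool_pos: [0.469, 0.0044, 0.1911]
tcp_rot: [2.062, 2.37, 0.0]
force: [-0.2, 0.3, -3.2]
grip_width: 0.0633
grasp_force: 49.4
```

Request:
{"api": "apply_moves", "payload": {"travel": [[0.03,-0.2,0],[0,0,0],[0,0,0]], "spin": [0,0,0]}}

```text
t: 12.45
tool_pos: [0.4693, 0.0023, 0.1911]
tcp_rot: [2.062, 2.37, -0.0]
force: [-0.2, -0.1, -2.9]
grip_width: 0.0632
grasp_force: 49.4
```

Request:
{"api": "apply_moves", "payload": {"travel": [[0.03,-0.2,0],[0,0,0],[0,0,0]], "spin": [0,0,0]}}

```text
t: 12.7
tool_pos: [0.4696, 0.0003, 0.1911]
tcp_rot: [2.062, 2.37, 0.0]
force: [-0.4, -0.3, -2.7]
grip_width: 0.0634
grasp_force: 49.5
```

Request:
{"api": "apply_moves", "payload": {"travel": [[0.03,-0.2,0],[0,0,0],[0,0,0]], "spin": [0,0,0]}}

```text
t: 12.95
tool_pos: [0.47, -0.0018, 0.1911]
tcp_rot: [2.062, 2.37, 0.0]
force: [0.1, -0.8, -2.9]
grip_width: 0.0634
grasp_force: 49.5
```

Request:
{"api": "apply_moves", "payload": {"travel": [[0.03,-0.2,0],[0,0,0],[0,0,0]], "spin": [0,0,0]}}

```text
t: 13.2
tool_pos: [0.4703, -0.0038, 0.1911]
tcp_rot: [2.062, 2.37, 0.0]
force: [-0.3, -0.1, -2.4]
grip_width: 0.0629
grasp_force: 49.5
```

Run:
```python
from tilt import *
tilt("s6"); b=snapshot("top");pickle.dump(b,open("t6.pkl","wb"))
B=cv2.resize(b["frame"][200:245,340:400,::-1],(600,450),interpolation=cv2.INTER_CUBIC)
cv2.imwrite("pics/g6.png",B)
```

```text
tail [-1.75 -0.88  0.96] bar [-0.5  -0.25  0.97] tilt deg 2.59 px/deg -0.24
```

View pics/g6.png

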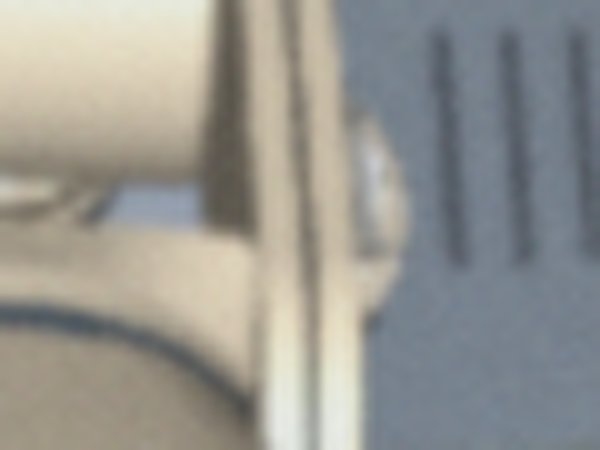

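The spout tip is over the far rim and hidden by the arm, with no contact felt, so the lip may be riding at rim height. I'll calibrate its height by touching the near rim from above.

Request:
{"api": "apply_moves", "payload": {"travel": [[0,0,1],[-0.1,1,0],[-0.15,1.1,0],[-0.15,1.1,0],[-0.15,1.1,0],[-0.2,1.2,0],[0,0,0],[0,0,0]], "spin": [0,0,0,0,0,0,0,0]}}

```text
t: 13.97
tool_pos: [0.4622, 0.0525, 0.2009]
tcp_rot: [-2.059, -2.372, 0.001]
force: [0.0, 0.1, -4.1]
grip_width: 0.0634
grasp_force: 49.4
```

Request:
{"api": "apply_moves", "payload": {"travel": [[0,0,-0.4],[0,0,-0.2],[0,0,0],[0,0,0]], "spin": [0,0,0,0]}}

```text
t: 14.3
tool_pos: [0.4625, 0.0511, 0.1947]
tcp_rot: [-2.063, -2.369, 0.001]
force: [0.2, 0.4, -4.5]
grip_width: 0.0633
grasp_force: 49.4
```

Request:
{"api": "apply_moves", "payload": {"travel": [[0,0,-0.2],[0,0,0],[0,0,0]], "spin": [0,0,0]}}

```text
t: 14.55
tool_pos: [0.4626, 0.0512, 0.1929]
tcp_rot: [-2.062, -2.37, 0.0]
force: [0.2, -0.8, -3.5]
grip_width: 0.0631
grasp_force: 49.4
```

Request:
{"api": "apply_moves", "payload": {"travel": [[0,0,-0.2],[0,0,0],[0,0,0]], "spin": [0,0,0]}}

```text
t: 14.8
tool_pos: [0.4628, 0.0514, 0.1911]
tcp_rot: [2.062, 2.37, 0.0]
force: [0.2, 0.8, -3.1]
grip_width: 0.0635
grasp_force: 49.6
```

Run:
```python
from tilt import *
tilt("s7"); b=snapshot("top");pickle.dump(b,open("t7.pkl","wb"))
```

```text
tail [-1.88 -1.    0.97] bar [-0.62 -0.25  0.98] tilt deg 3.15 px/deg -0.24
```

Request:
{"api": "apply_moves", "payload": {"travel": [[0,0,-0.15],[0,0,0],[0,0,0]], "spin": [0,0,0]}}

```text
t: 15.15
tool_pos: [0.4629, 0.0515, 0.1897]
tcp_rot: [2.062, 2.37, 0.001]
force: [-0.0, 0.8, 0.5]
grip_width: 0.0633
grasp_force: 49.8
```

Request:
{"api": "apply_moves", "payload": {"travel": [[0,0,-0.15],[0,0,0],[0,0,0]], "spin": [0,0,0]}}

```text
t: 15.4
tool_pos: [0.4629, 0.0515, 0.1881]
tcp_rot: [2.062, 2.37, 0.001]
force: [-0.2, 1.7, 1.2]
grip_width: 0.0632
grasp_force: 49.8
```

Request:
{"api": "apply_moves", "payload": {"travel": [[0,0,-0.15],[0,0,0],[0,0,0]], "spin": [0,0,0]}}

```text
t: 15.65
tool_pos: [0.4629, 0.0515, 0.1867]
tcp_rot: [2.062, 2.37, 0.001]
force: [-0.2, 3.5, 2.3]
grip_width: 0.0629
grasp_force: 50.0
```

Run:
```python
from h import *
np.set_printoptions(precision=4,suppress=True)
# print intensity rows across lip/jar in top images t4,t5,t7
for n in("t3","t4","t5","t7"):
    f=load(n)["frame"].mean(2)
    print(n,np.round(f[217:224,338:380].mean(0)).astype(int))
```

```text
t3 [129 135 171 180 175 159 154 155 157 156 154 150 150 149 150 171 215 229
 233 234 234 234 234 235 234 235 234 235 234 234 235 235 235 234 235 234
 231 214 197 215 196 174]
t4 [181 165 129 140 174 183 176 157 154 155 153 147 147 146 146 169 214 229
 233 234 235 234 234 234 234 235 235 235 235 235 234 234 234 234 234 234
 231 214 197 215 195 174]
t5 [143 144 146 144 129 102  94 105 141 176 183 176 147 126 163 182 181 171
 156 153 150 148 147 152 178 217 232 234 235 234 234 234 234 234 234 234
 230 214 198 214 195 173]
t7 [161 182 184 168 132 138 174 184 178 164 155 156 157 152 148 148 147 151
 176 218 233 234 234 234 234 234 234 234 234 234 234 234 234 234 234 234
 230 214 197 214 195 173]
```

Request:
{"api": "apply_moves", "payload": {"travel": [[0,0,0.4],[0,0,0.4],[-0.1,0.7,0],[-0.1,0.6,0],[0,0,-0.7],[0,0,-0.8],[0,0,0],[0,0,0]], "spin": [0,0,0,0,0,0,0,0]}}

```text
t: 16.32
tool_pos: [0.4598, 0.0643, 0.1785]
tcp_rot: [-2.061, -2.369, 0.003]
force: [-0.2, -0.0, -3.2]
grip_width: 0.0633
grasp_force: 49.1
```

Request:
{"api": "apply_moves", "payload": {"travel": [[0.03,-0.2,0],[0.03,-0.2,0],[0,0,0],[0,0,0]], "spin": [0,0,0,0]}}

```text
t: 16.65
tool_pos: [0.4614, 0.0602, 0.1797]
tcp_rot: [2.063, 2.369, 0.001]
force: [-0.6, -0.6, -3.3]
grip_width: 0.0634
grasp_force: 49.3
```

Request:
{"api": "apply_moves", "payload": {"travel": [[0.03,-0.2,0],[0,0,0],[0,0,0]], "spin": [0,0,0]}}

```text
t: 16.9
tool_pos: [0.4616, 0.0593, 0.18]
tcp_rot: [-2.063, -2.368, -0.003]
force: [-2.4, 8.2, -1.0]
grip_width: 0.0631
grasp_force: 49.7
```

Request:
{"api": "apply_moves", "payload": {"travel": [[0.03,-0.2,0],[0,0,0],[0,0,0]], "spin": [0,0,0]}}

```text
t: 17.15
tool_pos: [0.4618, 0.0587, 0.1804]
tcp_rot: [-2.063, -2.366, -0.006]
force: [-4.0, 17.1, 5.3]
grip_width: 0.0632
grasp_force: 50.2
```

Request:
{"api": "apply_moves", "payload": {"travel": [[0.01,-0.1,0.25],[0.01,-0.1,0.25],[0.01,-0.15,0.25],[0,0,0],[0,0,0]], "spin": [0,0,0,0,0]}}

```text
t: 17.57
tool_pos: [0.4619, 0.0543, 0.1874]
tcp_rot: [-2.063, -2.367, -0.003]
force: [-2.3, 10.6, -1.6]
grip_width: 0.0635
grasp_force: 49.1
```

Request:
{"api": "apply_moves", "payload": {"travel": [[0.01,-0.15,0.25],[0.01,-0.15,0.2],[0.01,-0.15,0.2],[0,0,0],[0,0,0]], "spin": [0,0,0,0,0]}}

```text
t: 17.98
tool_pos: [0.4622, 0.0494, 0.1938]
tcp_rot: [-2.062, -2.368, -0.002]
force: [-1.2, 7.7, -0.7]
grip_width: 0.063
grasp_force: 48.7
```

Run:
```python
from tilt import *
tilt("s8"); b=snapshot("top");pickle.dump(b,open("t8.pkl","wb"))
f=b["frame"].mean(2);print(np.round(f[217:224,338:380].mean(0)).astype(int))
```

```text
tail [-2.   -3.    0.89] bar [-0.38 -0.38  0.95] tilt deg 10.96 px/deg -0.24
[104 142 176 185 177 149 129 163 182 183 169 145 137 138 138 165 213 228
 233 234 234 234 235 234 234 234 235 235 234 234 234 234 234 234 235 233
 230 215 197 215 196 174]
```

Request:
{"api": "apply_moves", "payload": {"travel": [[-0.05,0.4,0],[0,0,0.8],[0,0,0.9],[0.1,-0.6,0],[0.1,-0.6,0],[0,0,-0.2],[0,0,0],[0,0,0]], "spin": [0,0,0,0,0,0,0,0]}}

```text
t: 18.75
tool_pos: [0.4636, 0.0401, 0.2081]
tcp_rot: [-2.063, -2.369, 0.001]
force: [0.0, -0.2, -3.8]
grip_width: 0.0632
grasp_force: 48.5
```

Request:
{"api": "apply_moves", "payload": {"travel": [[0,0,-0.15],[0,0,0],[0,0,0]], "spin": [0,0,0]}}

```text
t: 19.0
tool_pos: [0.4638, 0.0405, 0.2068]
tcp_rot: [-2.062, -2.37, 0.001]
force: [0.9, 0.0, -2.6]
grip_width: 0.0632
grasp_force: 48.5
```

Request:
{"api": "apply_moves", "payload": {"travel": [[0,0,-0.15],[0,0,0],[0,0,0]], "spin": [0,0,0]}}

```text
t: 19.25
tool_pos: [0.4638, 0.0405, 0.2054]
tcp_rot: [-2.062, -2.37, 0.0]
force: [0.1, 0.4, -3.2]
grip_width: 0.0633
grasp_force: 48.5
```

Request:
{"api": "apply_moves", "payload": {"travel": [[0,0,-0.15],[0,0,0],[0,0,0]], "spin": [0,0,0]}}

```text
t: 19.5
tool_pos: [0.4639, 0.0404, 0.2039]
tcp_rot: [-2.062, -2.37, 0.0]
force: [-0.1, -0.6, -2.5]
grip_width: 0.0632
grasp_force: 48.5
```

Request:
{"api": "apply_moves", "payload": {"travel": [[0,0,-0.15],[0,0,0],[0,0,0]], "spin": [0,0,0]}}

```text
t: 19.75
tool_pos: [0.4639, 0.0404, 0.2024]
tcp_rot: [-2.062, -2.37, 0.0]
force: [-1.2, -1.1, -3.6]
grip_width: 0.0634
grasp_force: 48.5
```

Request:
{"api": "apply_moves", "payload": {"travel": [[0,0,-0.15],[0,0,0],[0,0,0]], "spin": [0,0,0]}}

```text
t: 20.0
tool_pos: [0.464, 0.0405, 0.2011]
tcp_rot: [2.062, 2.37, 0.0]
force: [0.3, 1.4, -2.3]
grip_width: 0.0633
grasp_force: 48.7
```

Request:
{"api": "apply_moves", "payload": {"travel": [[0,0,-0.15],[0,0,0],[0,0,0]], "spin": [0,0,0]}}

```text
t: 20.25
tool_pos: [0.4641, 0.0405, 0.1997]
tcp_rot: [2.062, 2.37, 0.001]
force: [-0.9, 2.2, 1.0]
grip_width: 0.063
grasp_force: 48.9
```

Contact puts the lip 68 mm below the TCP, so the tilt is about 7°. Hook it in again with the lip 5 mm below the rim, then go to the far wall.

Request:
{"api": "apply_moves", "payload": {"travel": [[0,0,0.4],[0.1,-0.6,0],[0.1,-0.6,0],[0,0,-0.4],[0,0,-0.4],[0,0,0],[0,0,0]], "spin": [0,0,0,0,0,0,0]}}

```text
t: 20.83
tool_pos: [0.466, 0.0281, 0.1953]
tcp_rot: [2.062, 2.37, -0.001]
force: [0.0, -2.3, -1.3]
grip_width: 0.0631
grasp_force: 48.7
```

Request:
{"api": "apply_moves", "payload": {"travel": [[0.05,-0.7,0],[0.1,-0.7,0],[0.1,-0.7,0],[0.1,-0.7,0],[0,0,0],[0,0,0]], "spin": [0,0,0,0,0,0]}}

```text
t: 21.33
tool_pos: [0.4693, -0.0002, 0.1954]
tcp_rot: [-2.064, -2.368, 0.0]
force: [-0.3, 0.3, -3.1]
grip_width: 0.0632
grasp_force: 48.5
```

Request:
{"api": "apply_moves", "payload": {"travel": [[0.03,-0.3,0],[0,0,0],[0,0,0]], "spin": [0,0,0]}}

```text
t: 21.58
tool_pos: [0.4697, -0.0026, 0.1955]
tcp_rot: [-2.062, -2.37, 0.0]
force: [1.1, -0.7, -3.7]
grip_width: 0.0636
grasp_force: 48.5
```

Request:
{"api": "apply_moves", "payload": {"travel": [[0.03,-0.2,0],[0,0,0],[0,0,0]], "spin": [0,0,0]}}

```text
t: 21.83
tool_pos: [0.4701, -0.0043, 0.1956]
tcp_rot: [-2.062, -2.37, -0.001]
force: [-0.6, 2.8, -2.1]
grip_width: 0.0631
grasp_force: 48.5
```

Contact with the far wall at y = −0.0043. I'll do a slow small arc first to check that it pivots here.

Request:
{"api": "apply_moves", "payload": {"travel": [[0.02,-0.2,0.1],[0.02,-0.2,0.2],[0.02,-0.15,0.2],[0,0,0],[0,0,0]], "spin": [0,0,0,0,0]}}

```text
t: 22.25
tool_pos: [0.4715, -0.0095, 0.201]
tcp_rot: [2.062, 2.369, 0.004]
force: [2.6, 6.5, -2.8]
grip_width: 0.0632
grasp_force: 48.4
```

Run:
```python
from tilt import *
tilt("s9")
s=load("s9");A=cv2.resize(s["frame"][110:230,270:390,::-1],(600,600),interpolation=cv2.INTER_CUBIC)
cv2.imwrite("pics/g9.png",A)
```

```text
tail [-2.12 -3.88  0.85] bar [-0.25 -0.25  0.94] tilt deg 14.68 px/deg -0.25
```

It pivots well, with the tilt at about 11° and the lip about 6 mm inside. Now a quick flip, faster than the balls can roll, with an immediate draw-back so the lip is over the jar's middle.

Request:
{"api": "apply_moves", "payload": {"travel": [[0.39,-2.87,1.7],[0.39,-2.87,0.9],[-0.34,2.48,0.5],[0,0,0],[0,0,0],[0,0,0],[0,0,0],[0,0,0]], "spin": [0,0,0,0,0,0,0,0]}}

```text
t: 22.97
tool_pos: [0.4749, -0.0425, 0.2312]
tcp_rot: [-2.061, -2.371, 0.001]
force: [-0.0, -0.2, -2.6]
grip_width: 0.0634
grasp_force: 33.8
```

Run:
```python
from tilt import *
s=snapshot("side");pickle.dump(s,open("s10.pkl","wb"));t=snapshot("top");pickle.dump(t,open("t10.pkl","wb"));print(read_state())
A=cv2.resize(s["frame"][90:230,270:390,::-1],(480,560),interpolation=cv2.INTER_CUBIC)
B=cv2.resize(t["frame"][190:260,340:418,::-1],(312,280),interpolation=cv2.INTER_CUBIC)
o=np.zeros((560,800,3),np.uint8);o[:,:480]=A;o[:280,488:]=B
cv2.imwrite("pics/g10.png",o)
```

```text
{'t': 23.0667, 'joint_positions': array([-1.14200323e-01,  2.24799616e-01,  1.96101463e+00, -2.10727640e-04,
        9.56290665e-01, -2.53427173e-01]), 'qd': array([-1.00819336e-03,  6.93197861e-04,  9.20515109e-05,  2.09350336e-03,
       -1.38591422e-04,  7.89174691e-04]), 'effort': array([-3.79595824e-02, -4.13018167e+01, -2.60090733e+01,  2.88226741e-02,
        1.51304895e-02, -2.29312020e-03]), 'tool_pos': array([ 0.47495244, -0.04254847,  0.23125834]), 'tcp_rot': array([-2.06118648e+00, -2.37045839e+00,  6.78252073e-04]), 'force': array([ 0.27480299, -0.3078393 , -2.17066957]), 'ft_torque': array([-0.02043863, -0.03437073,  0.02691634]), 'grasp_force': 33.797675371170044, 'grip_width': 0.0632171204134278}
```

View pics/g10.png

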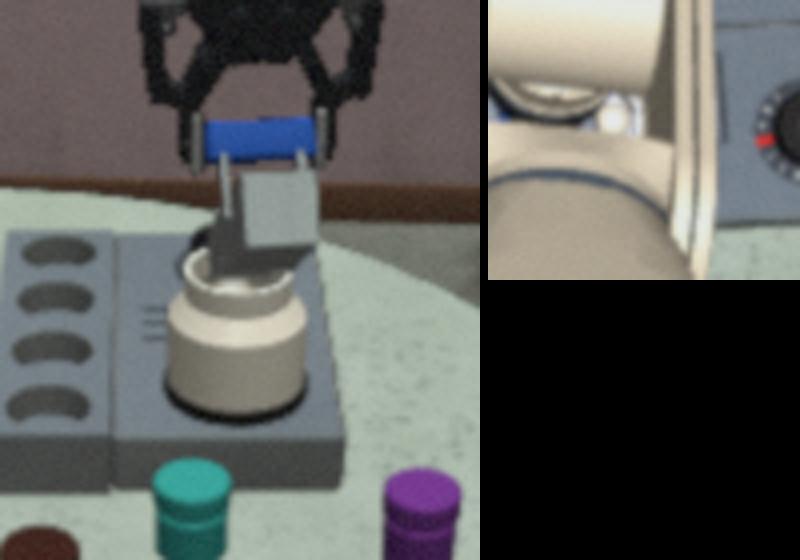

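The view shows the scoop steeply tipped with its spout in the mouth and no balls on the mill's top. I'll wait a little and weigh.

Request:
{"api": "apply_moves", "payload": {"travel": [[0,0,0],[0,0,0],[0,0,0],[0,0,0],[0,0,0],[0,0,0],[0,0,0],[0,0,0]], "spin": [0,0,0,0,0,0,0,0]}}

```text
t: 23.73
tool_pos: [0.475, -0.0427, 0.2315]
tcp_rot: [-2.062, -2.37, 0.0]
force: [0.0, -0.1, -2.8]
grip_width: 0.0633
grasp_force: 33.8
```

Run:
```python
from tilt import *
F=[]
for i in range(6): 
    t=snapshot("top"); F.append(read_state()["force"][2])
print(np.mean(F),np.std(F)); pickle.dump(t,open("t11.pkl","wb"));s=load("t10")
d=np.abs(t["frame"].astype(int)-s["frame"]).mean(2); print(d.max(),np.argwhere(d>30)[:10])
# white blobs in whole side image vs side0
s=snapshot("side");pickle.dump(s,open("s11.pkl","wb"))
f=s["frame"].astype(int);m=((f.min(2)>190)).astype(np.uint8);n,l,st,c=cv2.connectedComponentsWithStats(m)
for i in range(1,n):
    if 15<st[i,4]<2000: print("side",c[i].round(),st[i,4])
f=t["frame"].astype(int);m=((f.min(2)>200)).astype(np.uint8);n,l,st,c=cv2.connectedComponentsWithStats(m)
for i in range(1,n):
    if 8<st[i,4]<2000: print("top",c[i].round(),st[i,4])
```

```text
-2.5106259747485953 0.3952385197575999
56.666666666666664 [[216 374]
 [216 375]
 [217 374]
 [217 375]
 [218 369]
 [218 374]
 [218 375]
 [219 369]
 [219 370]
 [219 375]]
side [183.  67.] 17
side [157. 107.] 39
side [224. 175.] 191
side [332. 173.] 59
side [525. 231.] 1991
side [298. 252.] 95
side [167. 262.] 16
side [233. 289.] 19
side [127. 297.] 21
top [257.  71.] 31
top [286.  78.] 41
top [317.  86.] 60
top [275.  99.] 26
top [228. 106.] 21
top [303. 108.] 53
top [260. 117.] 40
top [288. 126.] 44
top [387. 135.] 178
top [317. 130.] 59
top [225. 151.] 153
top [285. 158.] 193
top [362. 187.] 678
top [103. 201.] 33
top [269. 203.] 21
top [373. 219.] 24
top [325. 238.] 53
top [331. 236.] 39
top [388. 243.] 38
top [394. 245.] 45
top [ 65. 242.] 12
top [ 95. 285.] 12
top [300. 367.] 150
```

Request:
{"api": "apply_moves", "payload": {"travel": [[-0.05,0.4,0.3],[-0.05,0.4,0.2],[0,0,0],[0,0,0],[0,0.3,0],[0,-0.3,0],[0,0,0],[0,0,0]], "spin": [0,0,0,0,0,0,0,0]}}

```text
t: 24.75
tool_pos: [0.474, -0.0348, 0.2365]
tcp_rot: [-2.062, -2.37, 0.0]
force: [0.2, -1.0, -2.0]
grip_width: 0.0629
grasp_force: 33.8
```

Request:
{"api": "apply_moves", "payload": {"travel": [[0,0,0],[0,0,0],[0,0,0],[0,0,0],[0,0,0],[0,0,0]], "spin": [0,0,0,0,0,0]}}

```text
t: 25.25
tool_pos: [0.474, -0.0347, 0.2365]
tcp_rot: [-2.062, -2.37, -0.0]
force: [-0.8, -0.5, -3.3]
grip_width: 0.063
grasp_force: 33.8
```

Run:
```python
from tilt import *
F=[]
for i in range(14): 
    t=snapshot("top"); F.append(read_state()["force"][2])
print(np.mean(F),np.std(F)); pickle.dump(t,open("t12.pkl","wb"))
for n in("t10","t11","t12"): print(load(n)["frame"].mean(2)[212:226,362:382].round().astype(int))
```

```text
-2.3529227230518024 0.4116223791117928
[[164 154 147 138 121 103 107 117 115 123 117 111 114 118 119 122 119 112
   94  88]
 [184 177 169 157 132 119 123 132 140 157 143 120 114 127 135 127 117 104
   87  85]
 [156 142 128 123 129 140 145 156 184 206 190 148 132 154 174 166 139 106
   89  86]
 [116 114 116 129 139 145 134 169 205 216 207 183 147 153 190 197 161 111
   89  86]
 [124 134 134 142 125 115 143 180 202 207 202 190 167 142 176 206 171 122
   94  88]
 [140 130 110  99  88 117 173 207 217 218 216 204 179 151 162 200 168 124
   95  86]
 [100  87  68  60  87 147 203 221 227 228 226 214 195 173 174 206 176 132
   96  81]
 [ 50  51  70  93 112 159 210 226 232 230 230 221 204 185 191 214 191 139
   93  85]
 [ 44  73 112 130 132 159 211 227 230 231 230 221 204 188 191 219 195 139
   95  84]
 [ 90 116 141 149 140 154 200 223 228 228 225 215 200 192 195 216 192 137
  100  85]
 [135 151 161 161 152 157 188 206 215 218 215 203 195 199 192 215 186 138
   97  86]
 [162 167 166 170 167 166 175 181 189 193 191 187 191 201 194 206 183 140
  104  93]
 [162 161 165 167 168 168 169 173 172 177
[... 1811 characters left out ...]
  84  85
   86  86]
 [ 71 104 164 211 218 208 200 186 201 220 229 231 230 210 138  88  85  86
   85  86]
 [103 127 157 189 204 210 203 187 202 221 229 231 231 214 146  94  84  86
   88  86]
 [136 136 148 187 212 222 216 193 194 215 226 228 227 210 145  96  87  86
   87  86]
 [149 143 145 194 220 228 226 202 190 203 215 221 219 200 136  94  82  87
   84  87]
 [157 147 145 192 221 229 229 221 199 185 194 203 202 181 129  92  84  86
   85  84]
 [161 155 154 184 213 221 224 225 213 186 181 193 195 176 126  92  84  88
   84  89]
 [169 169 165 178 190 195 204 209 207 189 191 210 212 188 137 104  95  92
   85  85]
 [167 169 170 171 174 179 183 190 188 189 192 205 206 186 165 144 128 118
  110  99]]
```

Brightness patterns in the jar's mouth now show three separate balls, at about (374,219), (366,215) and (368,222). They stay put while the scoop moves, and the weight of 2.35 N matches the empty scoop. Next I level the scoop by drawing it back with the lip against the near wall.

Request:
{"api": "apply_moves", "payload": {"travel": [[-0.1,0.7,0],[-0.1,0.7,0],[-0.2,1.49,-0.54],[-0.19,1.39,-0.71],[-0.18,1.28,-0.89],[0,0,0],[0,0,0]], "spin": [0,0,0,0,0,0,0]}}

```text
t: 26.53
tool_pos: [0.4662, 0.022, 0.2153]
tcp_rot: [-2.06, -2.371, -0.0]
force: [-2.5, 2.7, 2.1]
grip_width: 0.0632
grasp_force: 35.5
```

Request:
{"api": "apply_moves", "payload": {"travel": [[-0.16,1.14,-1.03],[-0.13,0.98,-1.16],[0,0,0],[0,0,0]], "spin": [0,0,0,0]}}

```text
t: 26.87
tool_pos: [0.4634, 0.0421, 0.1935]
tcp_rot: [-2.061, -2.37, 0.001]
force: [-0.1, 1.5, 0.7]
grip_width: 0.0631
grasp_force: 36.2
```

Run:
```python
from tilt import *
tilt("s13")
```

```text
tail [-0.75  0.    0.9 ] bar [0.5  0.62 0.97] tilt deg 2.6 px/deg -0.24
```

Request:
{"api": "apply_moves", "payload": {"travel": [[0,0,1],[0,0.3,1],[-0.1,2.5,0],[-0.2,3,0],[-0.2,3,0],[-0.2,3,0],[-0.2,3,0],[-0.2,2.5,0]], "spin": [0,0,0,0,0,0,0,0]}}

```text
t: 27.58
tool_pos: [0.4528, 0.2169, 0.2149]
tcp_rot: [2.062, 2.369, 0.003]
force: [1.1, -0.3, -2.4]
grip_width: 0.0632
grasp_force: 36.1
```

Request:
{"api": "apply_moves", "payload": {"travel": [[0,1,0],[0,0,-2],[0,0,-3],[0,0,-3],[0,0,-3],[0,0,-2],[0,0,0],[0,0,0]], "spin": [0,0,0,0,0,0,0,0]}}

```text
t: 28.25
tool_pos: [0.4525, 0.2246, 0.0834]
tcp_rot: [-2.062, -2.369, 0.002]
force: [-0.7, -0.1, -2.7]
grip_width: 0.063
grasp_force: 36.0
```

Run:
```python
from tilt import *
tilt("s14");print(read_state()["tool_pos"])
```

```text
tail [0.75 1.12 0.95] bar [0.88 1.88 0.99] tilt deg 5.0 px/deg -0.15
[0.45328799 0.2250264  0.08433454]
```

Request:
{"api": "apply_moves", "payload": {"travel": [[0,0,-0.5],[0,0,-0.5],[0,0,-0.2],[0,0,0],[0,0,0]], "spin": [0,0,0,0,0]}}

```text
t: 28.72
tool_pos: [0.4525, 0.2252, 0.0715]
tcp_rot: [2.062, 2.37, 0.0]
force: [-0.3, -0.0, -3.2]
grip_width: 0.0638
grasp_force: 36.1
```

Request:
{"api": "apply_moves", "payload": {"travel": [[0,0,-0.2],[0,0,-0.2],[0,0,0],[0,0,0]], "spin": [0,0,0,0]}}

```text
t: 29.05
tool_pos: [0.4523, 0.2251, 0.0671]
tcp_rot: [-2.062, -2.37, 0.001]
force: [0.0, -0.0, -1.6]
grip_width: 0.0628
grasp_force: 36.1
```

Request:
{"api": "apply_moves", "payload": {"travel": [[0,0,-0.15],[0,0,-0.15],[0,0,0],[0,0,0]], "spin": [0,0,0,0]}}

```text
t: 29.38
tool_pos: [0.4526, 0.2259, 0.0652]
tcp_rot: [-2.062, -2.369, -0.002]
force: [-4.3, 4.2, 11.2]
grip_width: 0.063
grasp_force: 37.1
```

Request:
{"api": "apply_moves", "payload": {"travel": [[0,0,-0.15],[0,0,-0.15],[0,0,0],[0,0,0]], "spin": [0,0,0,0]}}

```text
t: 29.72
tool_pos: [0.4534, 0.227, 0.0637]
tcp_rot: [2.063, 2.37, 0.006]
force: [-8.2, 7.2, 27.7]
grip_width: 0.063
grasp_force: 37.3
```

Run:
```python
from tilt import *
tilt("s15")
```

```text
tail [0.62 1.25 0.95] bar [0.25 1.5  0.99] tilt deg 1.8 px/deg -0.14
```

Request:
{"api": "apply_moves", "payload": {"travel": [[0,0,0.2],[0,0,0.1],[0,0,0]], "spin": [0,0,0]}}

```text
t: 30.02
tool_pos: [0.4533, 0.2257, 0.0649]
tcp_rot: [2.062, 2.369, 0.003]
force: [-0.3, 2.7, 6.5]
grip_width: 0.0634
grasp_force: 35.9
```

Request:
{"api": "apply_moves", "payload": {"travel": [[0,0,0],[0,0,0],[0,0,0],[0,0,0],[0,0,0]], "spin": [0,0,0,0,0], "gripper": 1}}

```text
t: 30.43
tool_pos: [0.4522, 0.2249, 0.0639]
tcp_rot: [-2.062, -2.37, 0.001]
force: [-0.0, 0.3, -0.0]
grip_width: 0.0851
grasp_force: 0.0
```

Request:
{"api": "apply_moves", "payload": {"travel": [[0,0,1.5],[0,0,2],[0,0,3],[0,0,3],[0,0,3],[0,-2,2],[0,-4,0],[0,-4,0]], "spin": [0,0,0,0,0,0,0,0]}}

```text
t: 31.1
tool_pos: [0.4533, 0.125, 0.2108]
tcp_rot: [2.057, 2.371, 0.005]
force: [-0.5, -0.3, -0.2]
grip_width: 0.0855
grasp_force: 0.0
```

Request:
{"api": "apply_moves", "payload": {"travel": [[0,-4,0],[0,-4,0],[0,-4,0],[0,-4,0],[0,-4,0],[0,-4,0],[0,-4,0],[0,-4,0]], "spin": [0,0,0,0,0,0,0,0]}}

```text
t: 31.77
tool_pos: [0.4518, -0.1969, 0.2092]
tcp_rot: [-2.062, -2.37, -0.0]
force: [0.6, 1.0, -0.8]
grip_width: 0.0854
grasp_force: 0.0
```

Run:
```python
from tilt import *
np.set_printoptions(precision=4,suppress=True)
st=read_state();print(st["tool_pos"])
s=snapshot("side");t=snapshot("top");pickle.dump(s,open("s16.pkl","wb"));pickle.dump(t,open("t16.pkl","wb"))
hsv=cv2.cvtColor(t["frame"],cv2.COLOR_RGB2HSV)
# blue blobs top (bar / white pot cap)
def blobs(im,m,mn):
    n,l,q,c=cv2.connectedComponentsWithStats(m.astype(np.uint8))
    for i in range(1,n):
        if q[i,4]>=mn and 190<c[i][0]<460 and 140<c[i][1]<300: 
            ys,xs=np.nonzero(l==i);r=cv2.minAreaRect(np.c_[xs,ys].astype(np.float32));print(c[i],q[i,4],r)
for nm,im in(("old",load("top0")),("new",t)):
    h=cv2.cvtColor(im["frame"],cv2.COLOR_RGB2HSV).astype(int)
    print(nm,"blue");blobs(im,(abs(h[...,0]-110)<12)&(h[...,1]>150)&(h[...,2]>90),8)
    f=im["frame"].astype(int)
    print("dark");blobs(im,(f.max(2)<75),30)
    print("white");blobs(im,(f.min(2)>185),8)
```

```text
[ 0.4518 -0.1969  0.2092]
old blue
[210.8941 189.6824] 85 ((211.0, 189.5), (9.0, 10.0), 90.0)
[252.2184 233.2184] 87 ((252.2705078125, 232.9754180908203), (20.280006408691406, 4.16464376449585), 84.80557250976562)
dark
[299.9816 188.9387] 163 ((300.0, 189.0), (14.0, 12.0), 90.0)
[246.9362 200.5319] 47 ((246.80490112304688, 200.256103515625), (5.778429985046387, 12.806248664855957), 51.34019470214844)
[420.1167 221.9333] 240 ((420.75006103515625, 221.75003051757812), (20.50609588623047, 19.798988342285156), 45.0)
white
[225.2108 151.3873] 204 ((224.75001525878906, 151.75), (13.435027122497559, 18.384777069091797), 45.0)
[285.3708 158.0625] 240 ((285.5, 157.5), (15.0, 19.0), 90.0)
[223.  164.5] 14 ((223.0, 164.5), (5.0, 2.0), 90.0)
[279.  170.5] 12 ((279.0, 170.5), (5.0, 2.0), 90.0)
[272.8375 194.5375] 80 ((272.5, 194.5), (9.0, 9.0), 90.0)
[365.2578 219.7601] 446 ((365.7500305175781, 219.25003051757812), (25.455841064453125, 23.33452033996582), 45.0)
[248.0588 235.6471] 17 ((248.0, 235.5), (5.0, 2.0), 90.0)
[258.6667 234.5   ] 30 ((258.5, 234.5), (5.0, 5.0), 90.0)
[239.9706 237.1471] 3
[... 1092 characters left out ...]
3] 77 ((268.5, 202.5), (9.0, 9.0), 90.0)
[365.1054 219.8033] 427 ((366.0, 219.0), (24.0, 24.0), 90.0)
[429.9091 223.5   ] 22 ((429.96551513671875, 223.58621215820312), (11.14172077178955, 1.8569533824920654), 21.801410675048828)
[403.1728 234.358 ] 81 ((403.2000427246094, 234.6000213623047), (3.5777084827423096, 25.043960571289062), 26.56505012512207)
[409.75   233.2833] 60 ((409.9000549316406, 233.2000274658203), (3.5777084827423096, 18.335756301879883), 26.56505012512207)
[419.  225.5] 8 ((418.7059326171875, 225.3235626220703), (2.425356388092041, 4.123105525970459), 75.96376037597656)
[459.6 244.1] 10 ((459.50006103515625, 244.00003051757812), (3.535533905029297, 3.535533905029297), 45.0)
```

The scoop is on the mat and empty, but its bar is 4 px (about 11 mm) behind where it started. The blue pot was knocked from (273,194) to (268,203). First I nudge the scoop back into place.

Run:
```python
from h import *
np.set_printoptions(precision=4,suppress=True)
T=load("t16")
print(back(T,(252.22,233.22),.084),back(T,(248.18,234.11),.084))
```

```text
[0.4495 0.2307 0.084 ] [0.4469 0.2421 0.084 ]
```

Request:
{"api": "apply_moves", "payload": {"travel": [[0,4,0],[0,4,0],[0,4,0],[0,4,0],[0,4,0],[0,4,0],[0,4,0],[0,4,0]], "spin": [0,0,0,0,0,0,0,0]}}

```text
t: 32.53
tool_pos: [0.4515, 0.1274, 0.2092]
tcp_rot: [-2.062, -2.37, 0.0]
force: [1.2, -0.4, -0.8]
grip_width: 0.0855
grasp_force: 0.0
```

Request:
{"api": "apply_moves", "payload": {"travel": [[0,4,0],[0,4,0],[0,3,0],[0,0.7,0],[0,0,-3],[0,0,-3],[0,0,0],[0,0,0]], "spin": [0,0,0,0,0,0,0,0]}}

```text
t: 33.2
tool_pos: [0.4509, 0.2414, 0.1482]
tcp_rot: [-2.061, -2.369, 0.007]
force: [0.3, -0.6, 0.7]
grip_width: 0.085
grasp_force: 0.0
```

Request:
{"api": "apply_moves", "payload": {"travel": [[-0.1,0,-2.5],[0,0,-2.5],[0,0,-2],[0,0,-1.3],[0,0,0],[0,0,0]], "spin": [0,0,0,0,0,0]}}

```text
t: 33.7
tool_pos: [0.4521, 0.2421, 0.0673]
tcp_rot: [2.063, 2.369, 0.001]
force: [-0.2, -1.2, 0.8]
grip_width: 0.0855
grasp_force: 0.0
```

Request:
{"api": "apply_moves", "payload": {"travel": [[0,0,0],[0,0,0],[0,0,0],[0,0,0],[0,0,0],[0,0,0]], "spin": [0,0,0,0,0,0], "gripper": -1, "squeeze": 20}}

```text
t: 34.2
tool_pos: [0.4522, 0.2425, 0.068]
tcp_rot: [2.062, 2.369, 0.003]
force: [-2.3, -0.7, 5.6]
grip_width: 0.0637
grasp_force: 20.9
```

Request:
{"api": "apply_moves", "payload": {"travel": [[0,0,0.4],[0,0,0.4],[0,-0.4,0],[0.1,-0.5,0],[0.1,-0.4,0],[0,0,0],[0,0,-0.3],[0,0,-0.3]], "spin": [0,0,0,0,0,0,0,0]}}

```text
t: 34.87
tool_pos: [0.4536, 0.229, 0.068]
tcp_rot: [-2.063, -2.37, -0.0]
force: [-3.5, 5.5, 16.0]
grip_width: 0.0639
grasp_force: 24.9
```

Request:
{"api": "apply_moves", "payload": {"travel": [[0,0,-0.2],[0,0,0],[0,0,0]], "spin": [0,0,0]}}

```text
t: 35.12
tool_pos: [0.4517, 0.2289, 0.0664]
tcp_rot: [-2.061, -2.368, 0.005]
force: [-8.1, 0.5, 14.0]
grip_width: 0.0639
grasp_force: 18.9
```

Released position is right. Let go, lift clear, and measure the pots anew.

Request:
{"api": "apply_moves", "payload": {"travel": [[0,0,0.2],[0,0,0],[0,0,0]], "spin": [0,0,0]}}

```text
t: 35.37
tool_pos: [0.4536, 0.2293, 0.068]
tcp_rot: [2.062, 2.37, 0.0]
force: [0.3, 0.2, -3.0]
grip_width: 0.0635
grasp_force: 23.4
```

Request:
{"api": "apply_moves", "payload": {"travel": [[0,0,0],[0,0,0],[0,0,0],[0,0,0],[0,0,1],[0,0,2],[0,0,3],[0,0,3]], "spin": [0,0,0,0,0,0,0,0], "gripper": 1}}

```text
t: 36.03
tool_pos: [0.4528, 0.2288, 0.1593]
tcp_rot: [-2.062, -2.369, 0.003]
force: [1.5, 0.2, 1.3]
grip_width: 0.0857
grasp_force: 0.0
```

Request:
{"api": "apply_moves", "payload": {"travel": [[0,-4,1],[0,-4,0],[0,-4,0],[0,-4,0],[0,-4,0],[0,-4,0],[0,-4,0],[0,-4,0]], "spin": [0,0,0,0,0,0,0,0]}}

```text
t: 36.7
tool_pos: [0.4532, -0.0928, 0.1692]
tcp_rot: [2.061, 2.369, 0.001]
force: [0.8, -0.7, -0.7]
grip_width: 0.0853
grasp_force: 0.0
```

```bash
cat > pots.py <<'E'
from h import *
from station import *
np.set_printoptions(precision=4,suppress=True)
# synthetic fit: find circle (cap top) of known radius by template-free colour mask around a guess
POT=dict(white=(.052,.0185,(20,85,160)),black=(.058,.0205,None),blue=(.050,.0175,None),brown=(.051,.0235,None))
def grabs(tag):
    o={}
    for n,k in(("top","t"),("side","s")):
        o[n]=snapshot(n);pickle.dump(o[n],open(k+tag+".pkl","wb"))
    return o
def capfit(cam,name,g,win=.03):
    """best position of a disc of radius r at height h: uniform inside, contrast across its edge"""
    h,r,_=POT[name];I=cv2.cvtColor(cam["frame"],cv2.COLOR_RGB2LAB).astype(np.float32)
    a=np.linspace(0,2*np.pi,48,endpoint=False)
    U=np.c_[np.cos(a),np.sin(a),0*a]
    samp=lambda P:cv2.remap(I,*[np.float32(c)[None] for c in proj(cam,P).T],cv2.INTER_LINEAR)[0]
    best=None
    for step,w in((.004,win),(.001,.004)):
        c0=g if best is None else best[1]
        best=None
        for dx in np.arange(-w,w+1e-9,step):
            for dy in np.arange(-w,w+1e-9,step):
                C=np.array([c0[0]+dx,c0[1]+dy,h])
                i=samp(C+U*(r-.0025));o=samp(C+U*(r+.0025));m=samp(C+U*r*.4)
                ref=m.mean(0)
                s=np.linalg.norm(o-ref,axis=1).clip(0,40).mean()-2*np.linalg.norm(i-ref,axis=1).mean()
                if best is None or s>best[0]: best=(s,C)
    return best
E
python3 - <<'E'
from pots import *
from tilt import *
o=grabs("17")
G=dict(white=(.584,.365),black=(.569,.269),blue=(.546,.188),brown=(.592,.101))
for n,g in G.items():
    print(n,[capfit(o[c],n,g) for c in("top","side")])
h=cv2.cvtColor(o["top"]["frame"],cv2.COLOR_RGB2HSV).astype(int);m=((abs(h[...,0]-110)<12)&(h[...,1]>150)&(h[...,2]>90)).astype(np.uint8)
n,l,q,c=cv2.connectedComponentsWithStats(m);print([ (c[i],q[i,4]) for i in range(1,n) if q[i,4]>30 and 190<c[i][0]<270])
E
```

```text
white [(np.float32(1.6567588), array([0.606, 0.396, 0.052])), (np.float32(13.243574), array([0.585, 0.37 , 0.052]))]
black [(np.float32(4.6449203), array([0.573, 0.272, 0.058])), (np.float32(10.704493), array([0.572, 0.27 , 0.058]))]
blue [(np.float32(3.3199258), array([0.563, 0.218, 0.05 ])), (np.float32(10.358353), array([0.545, 0.191, 0.05 ]))]
brown [(np.float32(-2.0428886), array([0.62 , 0.135, 0.051])), (np.float32(8.023916), array([0.593, 0.109, 0.051]))]
[(array([210.8372, 189.7093]), np.int32(86)), (array([252.4731, 232.4839]), np.int32(93))]
```

Scoop is back in place (bar at 252.5,232.5 against 252.2,233.2 at the start). In the earlier side crop the pockets are centred at (60,250), (57,298), (52,350) and (48,405). I'll compare them with the top estimates.

Run:
```python
from pots import *
S=load("s17");g=lambda p:uncrop(p,4,(270,90))
for n,p in(("p0",(59.5,250)),("p1",(56.5,298)),("p2",(52,350)),("p3",(48,404))): print(n,back(S,g(p),.045))
T=load("t17")
print("white cap top",back(T,(210.84,189.71),.052))
# edge-based pocket fit in both cams: dark-to-light contrast
def fit(cam,g,r=.027,z=.045):
    I=cv2.cvtColor(cam["frame"],cv2.COLOR_RGB2GRAY).astype(np.float32);a=np.linspace(0,2*np.pi,60,endpoint=False);U=np.c_[np.cos(a),np.sin(a),0*a]
    sm=lambda P:cv2.remap(I,*[np.float32(c)[None] for c in proj(cam,P).T],cv2.INTER_LINEAR)[0]
    R=[]
    for dx in np.arange(-.012,.0121,.001):
        for dy in np.arange(-.012,.0121,.001):
            C=np.array([g[0]+dx,g[1]+dy,z]);R.append((np.clip(sm(C+U*(r+.003))-sm(C+U*(r-.003)),0,40).mean(),*C[:2]))
    R.sort(reverse=True);return np.array(R[:5]).mean(0)
P=[(.6118,-.2718),(.6089,-.202),(.605,-.1331),(.601,-.0632)]
T0=load("top0");S0=load("side0")
for i,p in enumerate(P): print(i,fit(T0,p),fit(S,p))
print("mouth",fit(S0,(.48,-.088),.034,.133),fit(T0,(.48,-.088),.034,.133))
```

```text
p0 [ 0.611  -0.2724  0.045 ]
p1 [ 0.6075 -0.2008  0.045 ]
p2 [ 0.6047 -0.1294  0.045 ]
p3 [ 0.6017 -0.0615  0.045 ]
white cap top [0.5845 0.3638 0.052 ]
0 [17.2129  0.612  -0.2734] [29.0696  0.6114 -0.2696]
1 [16.5958  0.6089 -0.203 ] [27.9254  0.6075 -0.1988]
2 [15.0093  0.606  -0.1331] [27.5923  0.605  -0.1291]
3 [14.7222  0.6024 -0.063 ] [27.6548  0.6018 -0.0588]
mouth [18.84  0.49 -0.09] [16.1035  0.4776 -0.0862]
```

Request:
{"api": "apply_moves", "payload": {"travel": [[0.5,2.3,0.5],[0.8,2.3,0],[0.8,2.3,0],[0.8,2.3,0],[0.8,2.3,0],[0.8,2.3,0],[0.8,2.3,0],[0.8,2.3,0]], "spin": [7,7,7,7,7,7,7,7]}}

```text
t: 37.47
tool_pos: [0.5144, 0.095, 0.1739]
tcp_rot: [0.698, 3.063, 0.0]
force: [0.9, -0.2, -0.2]
grip_width: 0.0853
grasp_force: 0.0
```

Request:
{"api": "apply_moves", "payload": {"travel": [[0.8,2.3,0],[0.8,2.4,0],[0.8,2.4,0],[0.8,2.4,0],[0,0,-1.5],[0,0,-1.5],[0,0,0],[0,0,0]], "spin": [7,7,7,7,1,0,0,0]}}

```text
t: 38.13
tool_pos: [0.5455, 0.1885, 0.1431]
tcp_rot: [0.082, -3.139, 0.001]
force: [0.5, 0.6, -0.2]
grip_width: 0.0857
grasp_force: 0.0
```

Run:
```python
from pots import *
T=load("t17");S=load("s17")
f=T["frame"].astype(int);m=(f.min(2)>175).astype(np.uint8);n,l,q,c=cv2.connectedComponentsWithStats(m)
for i in range(1,n):
    if q[i,4]>20 and 255<c[i][0]<285 and 190<c[i][1]<215: print(c[i],q[i],back(T,c[i],.05))
```

```text
[268.4138 202.6437] [264 198  10  11  87] [0.5456 0.1909 0.05  ]
```

Request:
{"api": "apply_moves", "payload": {"travel": [[0,0.24,-2.5],[0,0,-2.5],[0,0,-2.5],[0,0,-1.7],[0,0,-1],[0,0,0],[0,0,0]], "spin": [0,0,0,0,0,0,0]}}

```text
t: 38.72
tool_pos: [0.5468, 0.1906, 0.0419]
tcp_rot: [-0.08, 3.14, 0.0]
force: [-0.0, -0.8, 0.1]
grip_width: 0.0852
grasp_force: 0.0
```

Request:
{"api": "apply_moves", "payload": {"travel": [[0,0,0],[0,0,0],[0,0,0],[0,0,0],[0,0,0],[0,0,0],[0,0,0]], "spin": [0,0,0,0,0,0,0], "gripper": -1, "squeeze": 40}}

```text
t: 39.3
tool_pos: [0.547, 0.1907, 0.0425]
tcp_rot: [-0.081, 3.139, 0.001]
force: [-2.0, 0.1, 7.8]
grip_width: 0.0381
grasp_force: 39.3
```

Request:
{"api": "apply_moves", "payload": {"travel": [[0,0,1],[0,0,2],[0,0,3],[0,0,4],[0,0,0],[0,0,0]], "spin": [0,0,0,0,0,0]}}

```text
t: 39.8
tool_pos: [0.548, 0.1911, 0.1442]
tcp_rot: [-0.081, 3.135, 0.002]
force: [-0.5, -0.6, -2.0]
grip_width: 0.0381
grasp_force: 40.6
```

Run:
```python
from pots import *
st=read_state();print(st["tool_pos"]);s=snapshot("side");pickle.dump(s,open("s18.pkl","wb"))
A=cv2.resize(s["frame"][100:240,230:350,::-1],(480,560),interpolation=cv2.INTER_CUBIC);cv2.imwrite("pics/p1.png",A)
# dark-blue body blob
h=cv2.cvtColor(s["frame"],cv2.COLOR_RGB2HSV).astype(int);m=((abs(h[...,0]-118)<12)&(h[...,1]>120)&(h[...,2]>40)&(h[...,2]<140)).astype(np.uint8)
n,l,q,c=cv2.connectedComponentsWithStats(m);print([(c[i],q[i]) for i in range(1,n) if q[i,4]>30])
```

```text
[0.548  0.1911 0.1442]
[(array([218.1829, 148.132 ]), array([203, 133,  31,  34, 727], dtype=int32)), (array([151.7867, 165.12  ]), array([142, 160,  17,  11,  75], dtype=int32)), (array([166.0698, 174.    ]), array([159, 172,  13,   6,  43], dtype=int32)), (array([165.6129, 181.8065]), array([158, 179,  15,   7,  62], dtype=int32)), (array([  4.9023, 211.2701]), array([  0, 203,  12,  17, 174], dtype=int32)), (array([299.7706, 230.1376]), array([291, 219,  15,  18, 109], dtype=int32)), (array([342.1374, 259.5024]), array([327, 255,  31,  10, 211], dtype=int32)), (array([271.4128, 314.4495]), array([262, 307,  18,  14, 109], dtype=int32))]
```

Request:
{"api": "apply_moves", "payload": {"travel": [[0.5,-3,1.5],[0.5,-3.5,1.5],[0.5,-3.5,1.5],[0.5,-3.5,0],[0.5,-3.5,0],[0.5,-3.5,0],[0.5,-3.5,0],[0.5,-3.5,0]], "spin": [-6,-7,-7,-7,-7,-7,-7,-7]}}

```text
t: 40.52
tool_pos: [0.5851, -0.086, 0.1844]
tcp_rot: [-1.385, -2.816, 0.002]
force: [0.9, 0.2, -1.8]
grip_width: 0.0381
grasp_force: 40.6
```

Request:
{"api": "apply_moves", "payload": {"travel": [[0.5,-3.5,0],[0.5,-3.5,0],[0.5,-3.5,0],[0.5,-3.5,0],[0.4,-3.5,0],[0,-1.3,0],[0,0,0],[0,0,0]], "spin": [-7,-7,-7,-7,-7,0,0,0]}}

```text
t: 41.18
tool_pos: [0.6092, -0.2724, 0.1843]
tcp_rot: [-2.161, -2.275, 0.001]
force: [-0.4, 1.0, -1.2]
grip_width: 0.038
grasp_force: 40.6
```

Run:
```python
from pots import *
st=read_state();print(st["tool_pos"]);P=st["tool_pos"];s=snapshot("side");pickle.dump(s,open("s19.pkl","wb"))
A=cv2.resize(s["frame"][60:240,210:330,::-1],(400,600),interpolation=cv2.INTER_CUBIC);cv2.imwrite("pics/p2.png",A)
top=P[2]-.0423+.05
POT["blue"]=(top,.0175,None);print("cap",capfit(s,"blue",P,.012),"body r20 at top-.008:")
POT["blue"]=(top-.05,.02,None);print(top)
```

```text
[ 0.6092 -0.2724  0.1843]
cap (np.float32(-22.780724), array([ 0.6082, -0.2634,  0.192 ])) body r20 at top-.008:
0.19198781716978885
```

Request:
{"api": "apply_moves", "payload": {"travel": [[0.25,0,-2],[0,0,-3],[0,0,-3],[0,0,-1.8],[0,0,-0.6],[0,0,-0.6],[0,0,0],[0,0,0]], "spin": [0,0,0,0,0,0,0,0]}}

```text
t: 41.9
tool_pos: [0.6137, -0.2721, 0.0772]
tcp_rot: [2.162, 2.278, 0.001]
force: [0.7, -0.3, -0.4]
grip_width: 0.0381
grasp_force: 40.6
```

Request:
{"api": "apply_moves", "payload": {"travel": [[0,0,-0.3],[0,0,-0.3],[0,0,-0.2],[0,0,0],[0,0,0]], "spin": [0,0,0,0,0]}}

```text
t: 42.32
tool_pos: [0.6129, -0.2726, 0.0683]
tcp_rot: [2.164, 2.278, 0.0]
force: [-0.4, 0.7, -1.1]
grip_width: 0.0381
grasp_force: 40.6
```

Request:
{"api": "apply_moves", "payload": {"travel": [[0,0,-0.2],[0,0,-0.2],[0,0,0],[0,0,0]], "spin": [0,0,0,0]}}

```text
t: 42.65
tool_pos: [0.6128, -0.2725, 0.064]
tcp_rot: [-2.163, -2.278, 0.0]
force: [0.1, 0.2, -1.3]
grip_width: 0.0384
grasp_force: 40.6
```

Request:
{"api": "apply_moves", "payload": {"travel": [[0,0,-0.1],[0,0,0],[0,0,0]], "spin": [0,0,0]}}

```text
t: 42.9
tool_pos: [0.613, -0.2725, 0.0636]
tcp_rot: [2.163, 2.278, 0.0]
force: [-1.0, 0.4, 1.9]
grip_width: 0.0381
grasp_force: 41.0
```

Request:
{"api": "apply_moves", "payload": {"travel": [[0,0,0],[0,0,0],[0,0,0],[0,0,0],[0,0,1.5],[0,0,3],[0,0,4],[0,0,4]], "spin": [0,0,0,0,0,0,0,0], "gripper": 1}}

```text
t: 43.57
tool_pos: [0.6123, -0.2722, 0.1897]
tcp_rot: [-2.162, -2.277, 0.001]
force: [0.1, -0.7, -0.5]
grip_width: 0.0852
grasp_force: 0.0
```

Request:
{"api": "apply_moves", "payload": {"travel": [[0,3.8,0],[0,3.8,0],[0,3.8,0],[0,3.8,0],[0,3.8,0],[0,3.8,0],[0,3.8,0],[0,3.8,0]], "spin": [6,6,6,6,6,6,6,6]}}

```text
t: 44.23
tool_pos: [0.6128, 0.0333, 0.1896]
tcp_rot: [1.042, 2.962, 0.001]
force: [0.3, -0.1, -1.2]
grip_width: 0.0852
grasp_force: 0.0
```

Request:
{"api": "apply_moves", "payload": {"travel": [[-0.4,3.8,0],[-0.4,3.8,0],[-0.4,3.8,0],[-0.4,3.8,0],[-0.4,3.8,0],[-0.4,3.8,0],[-0.4,3.8,0],[0,3.8,0]], "spin": [6,6,6,6,6,6,6,0]}}

```text
t: 44.9
tool_pos: [0.584, 0.3375, 0.1896]
tcp_rot: [-0.09, 3.14, 0.0]
force: [0.7, -0.5, -0.5]
grip_width: 0.0853
grasp_force: 0.0
```

Run:
```python
from pots import *
st=read_state();print(st["tool_pos"]);s=snapshot("side");pickle.dump(s,open("s20.pkl","wb"));t=snapshot("top");pickle.dump(t,open("t20.pkl","wb"))
for h in(.071,.08,.09,.05):
    POT["blue"]=(h,.0175,None);print(h,"cap in pocket",capfit(s,"blue",(.612,-.272),.015),capfit(t,"blue",(.612,-.272),.012))
for n,g in dict(white=(.585,.368),black=(.571,.27),brown=(.593,.104)).items(): print(n,capfit(s,n,g,.02))
```

```text
[0.584  0.3375 0.1896]
0.071 cap in pocket (np.float32(5.091072), array([ 0.619, -0.291,  0.071])) (np.float32(-4.522644), array([ 0.613, -0.271,  0.071]))
0.08 cap in pocket (np.float32(5.2873096), array([ 0.617, -0.274,  0.08 ])) (np.float32(-6.67572), array([ 0.611, -0.269,  0.08 ]))
0.09 cap in pocket (np.float32(5.2747607), array([ 0.614, -0.258,  0.09 ])) (np.float32(-9.1316185), array([ 0.608, -0.267,  0.09 ]))
0.05 cap in pocket (np.float32(-1.1564217), array([ 0.602, -0.258,  0.05 ])) (np.float32(0.06978989), array([ 0.619, -0.276,  0.05 ]))
white (np.float32(12.977709), array([0.586, 0.369, 0.052]))
black (np.float32(11.399485), array([0.571, 0.269, 0.058]))
brown (np.float32(-0.90099144), array([0.595, 0.109, 0.051]))
```

Request:
{"api": "apply_moves", "payload": {"travel": [[0.2,3,0],[0,0,-3.5],[0,0,-3.5],[0,0,-3],[0,0,-2.5],[0,0,-1.5],[0,0,-0.8],[0,0,0]], "spin": [0,0,0,0,0,0,0,0]}}

```text
t: 45.67
tool_pos: [0.5865, 0.3647, 0.0392]
tcp_rot: [0.08, -3.139, 0.002]
force: [-1.4, 0.2, -0.5]
grip_width: 0.0852
grasp_force: 0.0
```

Request:
{"api": "apply_moves", "payload": {"travel": [[0,0,0],[0,0,0]], "spin": [0,0]}}

```text
t: 45.83
tool_pos: [0.5882, 0.366, 0.0422]
tcp_rot: [-0.08, 3.138, 0.002]
force: [0.3, -0.1, 1.9]
grip_width: 0.0852
grasp_force: 0.0
```

Request:
{"api": "apply_moves", "payload": {"travel": [[-0.2,0.1,0],[0,0,0]], "spin": [0,0]}}

```text
t: 46.0
tool_pos: [0.5854, 0.3671, 0.0418]
tcp_rot: [-0.081, 3.139, 0.002]
force: [-0.1, 0.0, 1.5]
grip_width: 0.0855
grasp_force: 0.0
```

Request:
{"api": "apply_moves", "payload": {"travel": [[0,0,0],[0,0,0],[0,0,0],[0,0,0],[0,0,0],[0,0,0],[0,0,0]], "spin": [0,0,0,0,0,0,0], "gripper": -1, "squeeze": 40}}

```text
t: 46.58
tool_pos: [0.5852, 0.3667, 0.0407]
tcp_rot: [-0.081, 3.14, 0.0]
force: [-0.9, -1.6, 5.6]
grip_width: 0.0404
grasp_force: 40.7
```

Request:
{"api": "apply_moves", "payload": {"travel": [[0,0,1],[0,0,2],[0,0,3],[0,0,4],[0,0,4],[0,0,0],[0,0,0]], "spin": [0,0,0,0,0,0,0]}}

```text
t: 47.17
tool_pos: [0.5864, 0.3674, 0.1837]
tcp_rot: [-0.081, 3.135, 0.005]
force: [0.3, 0.4, -1.0]
grip_width: 0.0405
grasp_force: 40.6
```

Request:
{"api": "apply_moves", "payload": {"travel": [[0.1,-3.3,0],[0.2,-3.7,0],[0.2,-3.7,0],[0.2,-3.7,0],[0.2,-3.7,0],[0.2,-3.7,0],[0.2,-3.7,0],[0.2,-3.7,0]], "spin": [-6,-6,-6,-6,-6,-6,-6,-6]}}

```text
t: 47.83
tool_pos: [0.5983, 0.0726, 0.1784]
tcp_rot: [-1.21, -2.896, 0.003]
force: [0.1, -1.0, -1.2]
grip_width: 0.0401
grasp_force: 40.7
```

Request:
{"api": "apply_moves", "payload": {"travel": [[0.2,-3.7,0],[0.2,-3.7,0],[0.2,-3.7,0],[0.2,-3.7,0],[0,-3.7,0],[0,-3.7,0],[0,-3.7,0],[0,-1.8,0]], "spin": [-6,-6,-6,-6,-6,-6,-6,0]}}

```text
t: 48.5
tool_pos: [0.6064, -0.2061, 0.1783]
tcp_rot: [-2.171, -2.268, 0.003]
force: [0.9, 0.3, -0.9]
grip_width: 0.0405
grasp_force: 40.7
```

Request:
{"api": "apply_moves", "payload": {"travel": [[0,0,-2],[0,0,-2],[0,0,0],[0,0,0]], "spin": [0,0,0,0]}}

```text
t: 48.83
tool_pos: [0.606, -0.2019, 0.1378]
tcp_rot: [-2.16, -2.274, 0.004]
force: [-0.0, -0.2, -0.9]
grip_width: 0.04
grasp_force: 40.8
```

Request:
{"api": "apply_moves", "payload": {"travel": [[0.2,0,-2],[0,0,-2],[0,0,-1.3],[0,0,-0.6],[0,0,-0.6],[0,0,-0.3],[0,0,0],[0,0,0]], "spin": [0,0,0,0,0,0,0,0]}}

```text
t: 49.5
tool_pos: [0.6104, -0.2026, 0.0728]
tcp_rot: [2.163, 2.277, 0.001]
force: [1.9, 0.8, -1.8]
grip_width: 0.0406
grasp_force: 40.8
```

Request:
{"api": "apply_moves", "payload": {"travel": [[0,0,-0.3],[0,0,-0.3],[0,0,0],[0,0,0]], "spin": [0,0,0,0]}}

```text
t: 49.83
tool_pos: [0.6098, -0.2025, 0.0662]
tcp_rot: [-2.164, -2.278, 0.0]
force: [0.5, -1.0, -2.1]
grip_width: 0.0405
grasp_force: 40.8
```

Request:
{"api": "apply_moves", "payload": {"travel": [[0,0,-0.2],[0,0,-0.2],[0,0,0],[0,0,0]], "spin": [0,0,0,0]}}

```text
t: 50.17
tool_pos: [0.6098, -0.2024, 0.062]
tcp_rot: [-2.163, -2.278, 0.0]
force: [0.6, -0.0, -2.0]
grip_width: 0.0404
grasp_force: 40.8
```

Request:
{"api": "apply_moves", "payload": {"travel": [[0,0,-0.1],[0,0,0],[0,0,0]], "spin": [0,0,0]}}

```text
t: 50.42
tool_pos: [0.61, -0.2025, 0.0617]
tcp_rot: [2.163, 2.278, 0.0]
force: [-2.1, 1.5, 4.3]
grip_width: 0.0403
grasp_force: 41.3
```

Request:
{"api": "apply_moves", "payload": {"travel": [[0,0,0],[0,0,0],[0,0,0],[0,0,0],[0,0,1.5],[0,0,3],[0,0,4],[0,0,4]], "spin": [0,0,0,0,0,0,0,0], "gripper": 1}}

```text
t: 51.08
tool_pos: [0.6092, -0.2022, 0.1877]
tcp_rot: [-2.162, -2.277, 0.001]
force: [0.2, -0.0, -0.5]
grip_width: 0.0854
grasp_force: 0.0
```

Request:
{"api": "apply_moves", "payload": {"travel": [[-0.3,3.5,0],[-0.3,3.5,0],[-0.3,3.5,0],[-0.3,3.5,0],[-0.3,3.5,0],[-0.3,3.5,0],[-0.3,3.5,0],[-0.3,3.5,0]], "spin": [6.5,6.5,6.5,6.5,6.5,6.5,6.5,6.5]}}

```text
t: 51.75
tool_pos: [0.5857, 0.0792, 0.1875]
tcp_rot: [0.938, 2.997, 0.001]
force: [-0.3, -0.1, 0.2]
grip_width: 0.0854
grasp_force: 0.0
```

Request:
{"api": "apply_moves", "payload": {"travel": [[-0.3,3.5,0],[-0.3,3.5,0],[-0.3,3.5,0],[-0.3,3.5,0],[-0.3,3.5,0],[0,1.7,0],[0,0,-2],[0,0,-2]], "spin": [6.5,6.5,6.5,6.5,6.5,5.5,0,0]}}

```text
t: 52.42
tool_pos: [0.5719, 0.2718, 0.1483]
tcp_rot: [-0.085, 3.136, 0.003]
force: [0.9, -1.0, -1.0]
grip_width: 0.0852
grasp_force: 0.0
```

Request:
{"api": "apply_moves", "payload": {"travel": [[0,0,-2],[0,0,0],[0,0,0]], "spin": [0,0,0]}}

```text
t: 52.67
tool_pos: [0.5704, 0.2693, 0.1263]
tcp_rot: [0.081, -3.139, 0.001]
force: [0.2, -0.7, 0.2]
grip_width: 0.0857
grasp_force: 0.0
```

Request:
{"api": "apply_moves", "payload": {"travel": [[0,0,-2.5],[0,0,-2.5],[0,0,-2],[0,0,-1.2],[0,0,0],[0,0,0]], "spin": [0,0,0,0,0,0]}}

```text
t: 53.17
tool_pos: [0.5715, 0.2696, 0.0452]
tcp_rot: [-0.08, 3.14, 0.0]
force: [0.2, -0.5, 0.5]
grip_width: 0.0856
grasp_force: 0.0
```

Request:
{"api": "apply_moves", "payload": {"travel": [[0,0,0],[0,0,0],[0,0,0],[0,0,0],[0,0,0],[0,0,0],[0,0,0]], "spin": [0,0,0,0,0,0,0], "gripper": -1, "squeeze": 40}}

```text
t: 53.75
tool_pos: [0.5717, 0.2699, 0.0458]
tcp_rot: [-0.081, 3.139, 0.001]
force: [-1.0, -0.3, 6.6]
grip_width: 0.0445
grasp_force: 39.9
```

Request:
{"api": "apply_moves", "payload": {"travel": [[0,0,1],[0,0,2],[0,0,3],[0,0,4],[0,0,4],[0,0,0],[0,0,0]], "spin": [0,0,0,0,0,0,0]}}

```text
t: 54.33
tool_pos: [0.5725, 0.2702, 0.188]
tcp_rot: [-0.081, 3.135, 0.004]
force: [-0.6, 0.2, -1.5]
grip_width: 0.0444
grasp_force: 41.3
```

Request:
{"api": "apply_moves", "payload": {"travel": [[0.2,-2.9,0],[0.3,-2.9,0],[0.3,-2.9,0],[0.3,-2.9,0],[0.3,-2.9,0],[0.3,-2.9,0],[0.3,-2.9,0],[0.3,-2.9,0]], "spin": [-6.5,-6.5,-6.5,-6.5,-6.5,-6.5,-6.5,-6.5]}}

```text
t: 55.0
tool_pos: [0.5926, 0.0361, 0.1827]
tcp_rot: [-1.311, -2.852, 0.002]
force: [1.3, -0.0, -1.4]
grip_width: 0.0443
grasp_force: 41.3
```

Request:
{"api": "apply_moves", "payload": {"travel": [[0.3,-2.9,0],[0.3,-2.9,0],[0.3,-2.9,0],[0.2,-2.9,0],[0,-2.9,0],[0,-2.4,0],[0,0,-2],[0,0,-2]], "spin": [-6.5,-6.5,-6.5,-6.5,-6.5,-5.5,0,0]}}

```text
t: 55.67
tool_pos: [0.6047, -0.1333, 0.1435]
tcp_rot: [2.167, 2.274, 0.0]
force: [-0.1, 0.3, -1.7]
grip_width: 0.0446
grasp_force: 41.3
```

Request:
{"api": "apply_moves", "payload": {"travel": [[0,0,-1],[0,0,0],[0,0,0]], "spin": [0,0,0]}}

```text
t: 55.92
tool_pos: [0.6041, -0.1311, 0.1331]
tcp_rot: [-2.161, -2.277, 0.002]
force: [0.5, -0.5, -0.5]
grip_width: 0.0444
grasp_force: 41.3
```

Request:
{"api": "apply_moves", "payload": {"travel": [[0.12,-0.04,-1.5],[0,0,-1.5],[0,0,-0.8],[0,0,0],[0,0,0]], "spin": [0,0,0,0,0]}}

```text
t: 56.33
tool_pos: [0.6063, -0.1316, 0.0966]
tcp_rot: [-2.163, -2.278, 0.0]
force: [-0.0, -0.5, -1.4]
grip_width: 0.0442
grasp_force: 41.3
```

Request:
{"api": "apply_moves", "payload": {"travel": [[0,0,-0.4],[0,0,-0.3],[0,0,0],[0,0,0]], "spin": [0,0,0,0]}}

```text
t: 56.67
tool_pos: [0.6062, -0.1319, 0.0894]
tcp_rot: [2.163, 2.278, 0.0]
force: [-1.0, 0.1, -0.5]
grip_width: 0.0447
grasp_force: 41.3
```

Request:
{"api": "apply_moves", "payload": {"travel": [[0,0,-0.3],[0,0,-0.3],[0,0,0],[0,0,0]], "spin": [0,0,0,0]}}

```text
t: 57.0
tool_pos: [0.6059, -0.1318, 0.0829]
tcp_rot: [-2.163, -2.277, 0.0]
force: [0.0, -0.4, -2.0]
grip_width: 0.0448
grasp_force: 41.3
```

Request:
{"api": "apply_moves", "payload": {"travel": [[0,0,-0.4],[0,0,-0.4],[0,0,-0.4],[0,0,0],[0,0,0]], "spin": [0,0,0,0,0]}}

```text
t: 57.42
tool_pos: [0.6058, -0.1318, 0.0707]
tcp_rot: [-2.163, -2.277, 0.001]
force: [-0.0, 0.3, -1.2]
grip_width: 0.0445
grasp_force: 41.3
```

Request:
{"api": "apply_moves", "payload": {"travel": [[0,0,-0.2],[0,0,-0.2],[0,0,0],[0,0,0]], "spin": [0,0,0,0]}}

```text
t: 57.75
tool_pos: [0.6061, -0.1319, 0.0672]
tcp_rot: [-2.163, -2.278, 0.0]
force: [0.0, -0.5, -0.9]
grip_width: 0.0445
grasp_force: 41.3
```

Request:
{"api": "apply_moves", "payload": {"travel": [[0,0,-0.1],[0,0,0],[0,0,0]], "spin": [0,0,0]}}

```text
t: 58.0
tool_pos: [0.6063, -0.1319, 0.0668]
tcp_rot: [2.163, 2.278, 0.0]
force: [-0.9, 0.9, 4.7]
grip_width: 0.0446
grasp_force: 41.9
```

Request:
{"api": "apply_moves", "payload": {"travel": [[0,0,0],[0,0,0],[0,0,0],[0,0,0],[0,0,1.5],[0,0,3],[0,0,4],[0,0,3.5]], "spin": [0,0,0,0,0,0,0,0], "gripper": 1}}

```text
t: 58.67
tool_pos: [0.6058, -0.1319, 0.1873]
tcp_rot: [-2.163, -2.277, 0.001]
force: [1.0, -0.1, 0.5]
grip_width: 0.0856
grasp_force: 0.0
```

Request:
{"api": "apply_moves", "payload": {"travel": [[0,-3,0],[0,-3,0],[0,-3,0],[0,0,0]], "spin": [0,0,0,0]}}

```text
t: 59.0
tool_pos: [0.6064, -0.2265, 0.1869]
tcp_rot: [2.165, 2.273, -0.0]
force: [-1.0, 0.7, 1.4]
grip_width: 0.0853
grasp_force: 0.0
```

Run:
```python
from pots import *
st=read_state();print(st["tool_pos"]);o=grabs("21")
for w in(.012,.02): print([capfit(o[c],"brown",(.593,.105),w) for c in("top","side")])
f=o["top"]["frame"].astype(int);h=cv2.cvtColor(o["top"]["frame"],cv2.COLOR_RGB2HSV).astype(int)
m=((f.max(2)<100)&(f[...,0]>f[...,2]+15)).astype(np.uint8);n,l,q,c=cv2.connectedComponentsWithStats(m)
for i in range(1,n):
    if q[i,4]>40 and 280<c[i][0]<320: print(c[i],q[i],back(o["top"],c[i],.051),back(o["top"],c[i],.025))
```

```text
[ 0.6064 -0.2265  0.1869]
[(np.float32(-1.4740639), array([0.588, 0.098, 0.051])), (np.float32(8.89308), array([0.593, 0.109, 0.051]))]
[(np.float32(-1.4740639), array([0.588, 0.098, 0.051])), (np.float32(8.89308), array([0.593, 0.109, 0.051]))]
[306.654   20.4123] [273   0  65  42 211] [1.145  0.0821 0.051 ] [1.1622 0.0833 0.025 ]
[299.6576 188.0272] [293 180  14  17 184] [0.5899 0.0985 0.051 ] [0.5961 0.1    0.025 ]
```

Request:
{"api": "apply_moves", "payload": {"travel": [[0,2.35,0],[-0.1,2.35,0],[-0.1,2.35,0],[-0.1,2.35,0],[-0.1,2.35,0],[-0.1,2.35,0],[-0.1,2.35,0],[-0.1,2.35,0]], "spin": [6.5,6.5,6.5,6.5,6.5,6.5,6.5,6.5]}}

```text
t: 59.77
tool_pos: [0.5984, -0.0314, 0.186]
tcp_rot: [-0.936, -2.998, -0.0]
force: [0.0, -0.1, 1.0]
grip_width: 0.0853
grasp_force: 0.0
```

Request:
{"api": "apply_moves", "payload": {"travel": [[-0.1,2.35,0],[-0.1,2.35,0],[-0.1,2.35,0],[-0.1,2.35,0],[-0.1,2.35,0],[-0.1,2.35,0],[0,0,-2],[0,0,-2]], "spin": [6.5,6.5,6.5,6.5,6.5,5.5,0,0]}}

```text
t: 60.43
tool_pos: [0.5933, 0.1101, 0.1468]
tcp_rot: [-0.087, 3.138, 0.001]
force: [-0.3, -0.4, 0.1]
grip_width: 0.0856
grasp_force: 0.0
```

Request:
{"api": "apply_moves", "payload": {"travel": [[0,0,-2],[0,0,0],[0,0,0]], "spin": [0,0,0]}}

```text
t: 60.68
tool_pos: [0.5918, 0.1079, 0.1253]
tcp_rot: [0.082, -3.138, 0.0]
force: [-0.0, 0.1, 0.1]
grip_width: 0.085
grasp_force: 0.0
```

Request:
{"api": "apply_moves", "payload": {"travel": [[0,-0.3,-2.5],[0,0,-2.5],[0,0,-2.2],[0,0,-1.2],[0,0,0],[0,0,0]], "spin": [0,0,0,0,0,0]}}

```text
t: 61.18
tool_pos: [0.5935, 0.1043, 0.0429]
tcp_rot: [-0.081, 3.14, 0.0]
force: [0.3, -0.3, 0.6]
grip_width: 0.0852
grasp_force: 0.0
```

Request:
{"api": "apply_moves", "payload": {"travel": [[0,0,0],[0,0,0],[0,0,0],[0,0,0],[0,0,0],[0,0,0],[0,0,0]], "spin": [0,0,0,0,0,0,0], "gripper": -1, "squeeze": 40}}

```text
t: 61.77
tool_pos: [0.594, 0.1042, 0.0438]
tcp_rot: [-0.081, 3.138, 0.0]
force: [-1.9, 0.2, 8.1]
grip_width: 0.0459
grasp_force: 40.1
```

Request:
{"api": "apply_moves", "payload": {"travel": [[0,0,1],[0,0,2],[0,0,3],[0,0,4],[0,0,4],[0,0,0],[0,0,0]], "spin": [0,0,0,0,0,0,0]}}

```text
t: 62.35
tool_pos: [0.5949, 0.1044, 0.186]
tcp_rot: [-0.081, 3.134, 0.001]
force: [-0.6, 1.4, -1.3]
grip_width: 0.0453
grasp_force: 41.1
```

Request:
{"api": "apply_moves", "payload": {"travel": [[0,-1.2,0],[0.05,-1.2,0],[0.05,-1.2,0],[0.05,-1.2,0],[0.05,-1.2,0],[0.05,-1.2,0],[0.05,-1.2,0],[0.05,-1.2,0]], "spin": [-6.5,-6.5,-6.5,-6.5,-6.5,-6.5,-6.5,-6.5]}}

```text
t: 63.02
tool_pos: [0.5954, 0.0076, 0.1808]
tcp_rot: [-1.311, -2.852, 0.002]
force: [-0.4, -0.5, -0.4]
grip_width: 0.0459
grasp_force: 41.1
```

Request:
{"api": "apply_moves", "payload": {"travel": [[0.1,-1.2,0],[0.1,-1.2,0],[0.1,-1.2,0],[0.1,-1.2,0],[0.1,-1.2,0],[0,-1.1,0],[0,0,-2],[0,0,-2]], "spin": [-6.5,-6.5,-6.5,-6.5,-6.5,-5.5,0,0]}}

```text
t: 63.68
tool_pos: [0.6016, -0.0636, 0.1416]
tcp_rot: [2.165, 2.276, 0.001]
force: [-0.3, 0.1, -0.2]
grip_width: 0.0458
grasp_force: 41.1
```

Request:
{"api": "apply_moves", "payload": {"travel": [[0,0,-1],[0,0,0],[0,0,0]], "spin": [0,0,0]}}

```text
t: 63.93
tool_pos: [0.6008, -0.0627, 0.1312]
tcp_rot: [-2.162, -2.277, 0.003]
force: [-0.7, -1.2, -0.6]
grip_width: 0.0457
grasp_force: 41.1
```

Request:
{"api": "apply_moves", "payload": {"travel": [[0.12,0,-1.5],[0,0,-1.5],[0,0,-0.8],[0,0,0],[0,0,0]], "spin": [0,0,0,0,0]}}

```text
t: 64.35
tool_pos: [0.603, -0.0628, 0.0946]
tcp_rot: [-2.163, -2.278, 0.0]
force: [0.5, 0.5, -0.1]
grip_width: 0.0459
grasp_force: 41.1
```

Request:
{"api": "apply_moves", "payload": {"travel": [[0,0,-0.4],[0,0,-0.3],[0,0,0],[0,0,0]], "spin": [0,0,0,0]}}

```text
t: 64.68
tool_pos: [0.6028, -0.0629, 0.0874]
tcp_rot: [2.163, 2.278, 0.0]
force: [-0.7, 0.7, -0.6]
grip_width: 0.0457
grasp_force: 41.1
```

Request:
{"api": "apply_moves", "payload": {"travel": [[0,0,-0.3],[0,0,-0.3],[0,0,0],[0,0,0]], "spin": [0,0,0,0]}}

```text
t: 65.02
tool_pos: [0.6026, -0.0629, 0.0809]
tcp_rot: [-2.163, -2.278, 0.001]
force: [0.6, 0.1, 0.0]
grip_width: 0.0456
grasp_force: 41.1
```

In the pocket without touching. Lower to the floor.

Request:
{"api": "apply_moves", "payload": {"travel": [[0,0,-0.4],[0,0,-0.4],[0,0,-0.4],[0,0,0],[0,0,0]], "spin": [0,0,0,0,0]}}

```text
t: 65.43
tool_pos: [0.6025, -0.0629, 0.0687]
tcp_rot: [-2.163, -2.277, 0.001]
force: [-0.3, 0.3, 0.2]
grip_width: 0.046
grasp_force: 41.1
```

Request:
{"api": "apply_moves", "payload": {"travel": [[0,0,-0.2],[0,0,-0.2],[0,0,0],[0,0,0]], "spin": [0,0,0,0]}}

```text
t: 65.77
tool_pos: [0.6028, -0.0629, 0.0652]
tcp_rot: [-2.163, -2.278, 0.0]
force: [-0.8, 0.2, -1.0]
grip_width: 0.0456
grasp_force: 41.3
```

Request:
{"api": "apply_moves", "payload": {"travel": [[0,0,-0.1],[0,0,0],[0,0,0]], "spin": [0,0,0]}}

```text
t: 66.02
tool_pos: [0.6029, -0.0628, 0.0648]
tcp_rot: [2.163, 2.278, 0.0]
force: [-1.7, 0.7, 4.7]
grip_width: 0.0457
grasp_force: 41.8
```

Request:
{"api": "apply_moves", "payload": {"travel": [[0,0,0],[0,0,0],[0,0,0],[0,0,0],[0,0,1.5],[0,0,3],[0,0,4],[0,0,3.5]], "spin": [0,0,0,0,0,0,0,0], "gripper": 1}}

```text
t: 66.68
tool_pos: [0.6024, -0.0628, 0.1853]
tcp_rot: [-2.163, -2.277, 0.001]
force: [0.9, -0.2, -0.5]
grip_width: 0.0852
grasp_force: 0.0
```

Request:
{"api": "apply_moves", "payload": {"travel": [[-0.5,3.5,0],[-0.5,3.5,0],[-0.5,3.5,0],[-0.5,3.5,0],[0,0,0]], "spin": [0,0,0,0,0]}}

```text
t: 67.1
tool_pos: [0.5818, 0.082, 0.1843]
tcp_rot: [-2.159, -2.281, -0.001]
force: [-0.3, -0.3, -0.4]
grip_width: 0.0853
grasp_force: 0.0
```

```bash
cat > ring.py <<'E'
from pots import *
def ring(t,s=None):
    f=t["frame"].astype(int)[195:250,395:445]
    def cen(m,mn=1):
        n,l,q,c=cv2.connectedComponentsWithStats(m.astype(np.uint8));return [((c[i]+[395,195]).round(2),q[i,4]) for i in range(1,n) if q[i,4]>=mn]
    print("red",cen((f[...,0]>f[...,1]+60)&(f[...,0]>f[...,2]+60)))
    print("dark",cen(f.max(2)<60,40))
    print("bright",cen(f.min(2)>135,2))
def fitc(cam,g,r,z,sign):
    I=cv2.cvtColor(cam["frame"],cv2.COLOR_RGB2GRAY).astype(np.float32);a=np.linspace(0,2*np.pi,60,endpoint=False);U=np.c_[np.cos(a),np.sin(a),0*a]
    sm=lambda P:cv2.remap(I,*[np.float32(c)[None] for c in proj(cam,P).T],cv2.INTER_LINEAR)[0]
    R=[]
    for dx in np.arange(-.012,.0121,.001):
        for dy in np.arange(-.012,.0121,.001):
            C=np.array([g[0]+dx,g[1]+dy,z]);R.append((np.clip(sign*(sm(C+U*(r+.003))-sm(C+U*(r-.003))),0,60).mean(),*C[:2]))
    R.sort(reverse=True);return np.array(R[:5]).mean(0)
E
python3 - <<'E'
from ring import *
o=grabs("22");print(read_state()["tool_pos"]);t=o["top"];s=o["side"]
ring(t)
g=(.487,-.2575)
for n,c in o.items(): print(n,"ring",fitc(c,g,.0285,.069,1),"knob",fitc(c,g,.012,.092,-1))
E
```

```text
[0.5825 0.0785 0.1842]
red [(array([408.9, 224.8]), np.int32(10))]
dark [(array([419.8 , 221.85]), np.int32(203))]
bright [(array([434.81, 227.76]), np.int32(459)), (array([422.83, 219.83]), np.int32(42))]
top ring [31.6915  0.4852 -0.2529] knob [60.      0.4884 -0.2537]
side ring [19.3536  0.4862 -0.2481] knob [49.713   0.4864 -0.2467]
```

Request:
{"api": "apply_moves", "payload": {"travel": [[-1,-3.5,0],[-1.1,-3.7,0],[-1.1,-3.7,0],[-1.1,-3.7,0],[-1.1,-3.7,0],[-1.1,-3.7,0],[-1.1,-3.7,0],[-1.1,-3.7,0]], "spin": [0,0,0,0,0,0,0,0]}}

```text
t: 67.87
tool_pos: [0.4945, -0.2198, 0.1843]
tcp_rot: [2.165, 2.276, -0.0]
force: [0.2, -0.3, -0.6]
grip_width: 0.0853
grasp_force: 0.0
```

Request:
{"api": "apply_moves", "payload": {"travel": [[-1.1,-3.5,0],[0,0,-2],[0,0,-2],[0,0,0],[0,0,0]], "spin": [0,0,0,0,0]}}

```text
t: 68.28
tool_pos: [0.4836, -0.2525, 0.1435]
tcp_rot: [-2.164, -2.274, 0.001]
force: [0.3, -0.6, -0.4]
grip_width: 0.0853
grasp_force: 0.0
```

Request:
{"api": "apply_moves", "payload": {"travel": [[0.15,0.15,-2],[0,0,-2],[0,0,-2],[0,0,-1.5],[0,0,-0.8],[0,0,-0.4],[0,0,0],[0,0,0]], "spin": [0,0,0,0,0,0,0,0]}}

```text
t: 68.95
tool_pos: [0.487, -0.2507, 0.0581]
tcp_rot: [2.162, 2.277, 0.0]
force: [0.4, -0.1, 0.4]
grip_width: 0.0856
grasp_force: 0.0
```

Request:
{"api": "apply_moves", "payload": {"travel": [[0,0,0],[0,0,0],[0,0,0],[0,0,0],[0,0,0],[0,0,0],[0,0,0]], "spin": [0,0,0,0,0,0,0], "gripper": -1, "squeeze": 20}}

```text
t: 69.53
tool_pos: [0.4874, -0.2507, 0.0583]
tcp_rot: [2.162, 2.276, 0.002]
force: [1.4, 1.4, 7.3]
grip_width: 0.0558
grasp_force: 20.8
```

Request:
{"api": "apply_moves", "payload": {"travel": [[0,0,0],[0,0,0],[0,0,0],[0,0,0],[0,0,0],[0,0,0],[0,0,0],[0,0,0]], "spin": [-5,-5,-5,-5,-5,-5,-5,-5]}}

```text
t: 70.2
tool_pos: [0.4897, -0.2514, 0.0584]
tcp_rot: [2.81, 1.392, 0.008]
force: [9.8, 0.4, -2.2]
grip_width: 0.0551
grasp_force: 21.6
```

Request:
{"api": "apply_moves", "payload": {"travel": [[0,0,0],[0,0,0],[0,0,0],[0,0,0],[0,0,0],[0,0,0],[0,0,0],[0,0,0]], "spin": [-5,-5,-5,-5,-5,-5,-5,-4]}}

```text
t: 70.87
tool_pos: [0.491, -0.2533, 0.0585]
tcp_rot: [3.112, 0.375, 0.014]
force: [11.2, -9.6, -8.8]
grip_width: 0.0554
grasp_force: 22.9
```

Request:
{"api": "apply_moves", "payload": {"travel": [[0,0,0],[0,0,0],[0,0,0]], "spin": [0,0,0]}}

```text
t: 71.12
tool_pos: [0.491, -0.2534, 0.0585]
tcp_rot: [3.111, 0.381, 0.014]
force: [11.9, -8.9, -7.9]
grip_width: 0.0552
grasp_force: 22.9
```

Request:
{"api": "apply_moves", "payload": {"travel": [[0,0,0],[0,0,0],[0,0,0],[0,0,0],[0,0,1],[0,0,3],[0,0,4],[0,0,4]], "spin": [0,0,0,0,0,0,0,0], "gripper": 1}}

```text
t: 71.78
tool_pos: [0.4852, -0.2498, 0.1783]
tcp_rot: [-3.117, -0.381, 0.004]
force: [1.4, 0.1, 0.9]
grip_width: 0.0854
grasp_force: 0.0
```

Request:
{"api": "apply_moves", "payload": {"travel": [[0,3.5,0],[0,3.5,0],[0,3.5,0],[0,3.5,0],[0,3.5,0],[0,3.5,0],[0,3.5,0],[0,3.5,0]], "spin": [0,0,0,0,0,0,0,0]}}

```text
t: 72.45
tool_pos: [0.4858, 0.0313, 0.178]
tcp_rot: [3.118, 0.381, 0.001]
force: [0.5, -0.6, -0.8]
grip_width: 0.0856
grasp_force: 0.0
```

Request:
{"api": "apply_moves", "payload": {"travel": [[0,3.5,0],[0,0,0]], "spin": [0,0]}}

```text
t: 72.62
tool_pos: [0.4861, 0.0693, 0.1781]
tcp_rot: [-3.116, -0.388, -0.002]
force: [-0.4, -1.7, 0.7]
grip_width: 0.0855
grasp_force: 0.0
```

Run:
```python
from ring import *
o=grabs("23");print(read_state()["tool_pos"]);t=o["top"];ring(t)
A=cv2.resize(t["frame"][205:240,402:440,::-1],(456,420),interpolation=cv2.INTER_CUBIC)
B=cv2.resize(o["side"]["frame"][130:215,262:347,::-1],(340,340),interpolation=cv2.INTER_CUBIC)
C=cv2.resize(t["frame"][165:205,335:447,::-1],(448,160),interpolation=cv2.INTER_CUBIC)
img=np.zeros((590,800,3),np.uint8);img[:420,:456]=A;img[:340,460:]=B;img[425:585,:448]=C
D=cv2.resize(t["frame"][200:260,205:295,::-1],(345,230),interpolation=cv2.INTER_CUBIC);img[350:580,452:797]=D
cv2.imwrite("pics/fin.png",img)
```

```text
[0.486  0.0658 0.1778]
red [(array([408.92, 224.75]), np.int32(12))]
dark [(array([420.41, 222.42]), np.int32(193))]
bright [(array([434.79, 227.77]), np.int32(473)), (array([422.88, 219.88]), np.int32(43)), (array([415., 222.]), np.int32(3))]
```

View pics/fin.png

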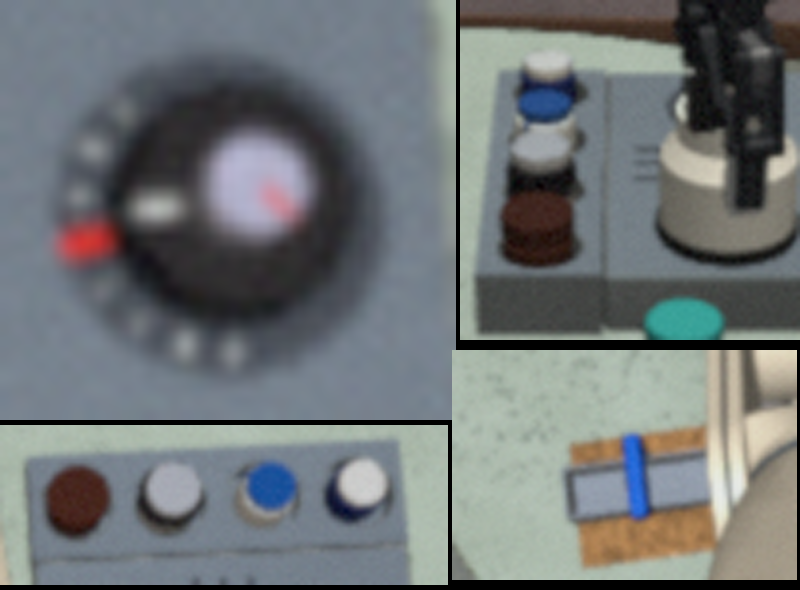

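The view shows all four pots upright and seated in their pockets, and the scoop empty on the mat. The ring's pointer is at (155,207) and the red mark at (88,243). I'll compute the pointer and mark angles with height parallax taken into account.

Run:
```python
from ring import *
T=load("t23");g=lambda p:uncrop(p,12,(402,205))
# subpixel pointer centroid / mark centroid
f=T["frame"].astype(float);sub=f[217:227,410:420].mean(2)-60;sub[sub<25]=0
ys,xs=np.mgrid[217:227,410:420]
print("ptr",(sub*xs).sum()/sub.sum(),(sub*ys).sum()/sub.sum());print(sub.round())
red=back(T,g((88,243)),.0465)
K=[back(T,g((259,186)),.092),None]; 
for z in(.069,.0705):
    P=back(T,g((155,207)),z)
    for nm,C in(("knob",K[0]),("fit",np.array([.4852,-.2529,0])),("grip",np.array([.488,-.252,0]))):
        ang=lambda X:np.degrees(np.arctan2(*(X-C)[[1,0]]))
        front=180+2.69
        print(z,nm,C[:2],"ptr",(front-ang(P))%360,"red",(front-ang(red))%360,"r",np.linalg.norm((P-C)[:2]),np.linalg.norm((red-C)[:2]))
T0=load("top0");g0=lambda p:uncrop(p,6.25,(335,160))
P=back(T0,g0((543,428)),.069);C=K[0];print("start ptr vs knob centre",(182.69-np.degrees(np.arctan2(*(P-C)[[1,0]])))%360,np.linalg.norm((P-C)[:2]))
```

```text
ptr 415.245605920444 221.13320999074932
[[ 67.  27.   0.   0.   0.   0.   0.   0.   0.   0.]
 [ 44.   0.   0.   0.   0.   0.   0.   0.   0.  56.]
 [  0.   0.   0.   0.   0.   0.   0.   0.   0.  70.]
 [  0.   0.   0.   0.   0.   0.   0.   0.   0.  75.]
 [  0.   0.   0.  41.  69.  75.  61.  26.  27.  73.]
 [  0.   0.   0.  73. 110. 112.  86.  37.   0.  55.]
 [  0.   0.   0.  31.  50.  52.  32.   0.   0.  33.]
 [ 29.   0.   0.   0.   0.   0.   0.   0.   0.   0.]
 [ 32.   0.   0.   0.   0.   0.   0.   0.   0.   0.]
 [  0.   0.   0.   0.   0.   0.   0.   0.   0.   0.]]
0.069 knob [ 0.4867 -0.2552] ptr 88.91668327850222 red 81.10532934696634 r 0.02010978534715718 0.0328733271891167
0.069 fit [ 0.4852 -0.2529] ptr 93.36550369130933 red 83.08476189965255 r 0.017811447312167123 0.03037349515584107
0.069 grip [ 0.488 -0.252] ptr 83.9820993204898 red 77.53408159806501 r 0.017107406179408032 0.03009442921706913
0.0705 knob [ 0.4867 -0.2552] ptr 88.29240006228896 red 81.10532934696634 r 0.020428628430346842 0.0328733271891167
0.0705 fit [ 0.4852 -0.2529] ptr 92.58556472352782 red 83.08476189965255 r 0.018112533517686793 0.03037349515584107
0.0705 grip [ 0.488 -0.252] ptr 83.34345762360822 red 77.53408159806501 r 0.0174440891122641 0.03009442921706913
start ptr vs knob centre 4.711089357722898 0.019572496706327328
```

Pointer reads about 5° past the red mark (85° against 80°), so I'll turn it back by 5°.

Request:
{"api": "apply_moves", "payload": {"travel": [[0,-3.9,0],[0,-4,0],[0,-4,0],[0,-4,0],[0,-4,0],[0,-4,0],[0,-4,0],[0.2,-4,0]], "spin": [0,0,0,0,0,0,0,0]}}

```text
t: 73.38
tool_pos: [0.4866, -0.2577, 0.1776]
tcp_rot: [-3.119, -0.378, 0.001]
force: [0.3, 0.2, -0.9]
grip_width: 0.0853
grasp_force: 0.0
```

Request:
{"api": "apply_moves", "payload": {"travel": [[0,0,-3],[0,0,-3],[0,0,-2],[0,0,-1.5],[0,0,0],[0,0,0]], "spin": [0,0,0,0,0,0]}}

```text
t: 73.88
tool_pos: [0.4872, -0.2552, 0.0819]
tcp_rot: [-3.118, -0.379, 0.003]
force: [0.5, -0.0, 0.4]
grip_width: 0.0853
grasp_force: 0.0
```

Request:
{"api": "apply_moves", "payload": {"travel": [[0.05,0.15,-1],[0,0,-0.8],[0,0,-0.6],[0,0,0],[0,0,0]], "spin": [0,0,0,0,0]}}

```text
t: 74.3
tool_pos: [0.4887, -0.2527, 0.058]
tcp_rot: [-3.118, -0.382, 0.001]
force: [0.3, -0.2, -0.1]
grip_width: 0.0853
grasp_force: 0.0
```

Request:
{"api": "apply_moves", "payload": {"travel": [[0,0,0],[0,0,0],[0,0,0],[0,0,0],[0,0,0],[0,0,0],[0,0,0]], "spin": [0,0,0,0,0,0,0], "gripper": -1, "squeeze": 20}}

```text
t: 74.88
tool_pos: [0.4895, -0.2538, 0.059]
tcp_rot: [3.116, 0.382, 0.002]
force: [-1.7, -5.2, 5.3]
grip_width: 0.0553
grasp_force: 21.8
```

Request:
{"api": "apply_moves", "payload": {"travel": [[0,0,0],[0,0,0],[0,0,0],[0,0,0],[0,0,0]], "spin": [2,2,1,0,0]}}

```text
t: 75.3
tool_pos: [0.4895, -0.2537, 0.059]
tcp_rot: [3.097, 0.517, 0.002]
force: [-2.3, -4.7, 4.4]
grip_width: 0.0553
grasp_force: 21.9
```

Request:
{"api": "apply_moves", "payload": {"travel": [[0,0,0],[0,0,0],[0,0,0],[0,0,0],[0,0,1],[0,0,3],[0,0,4],[0,0,4]], "spin": [0,0,0,0,0,0,0,0], "gripper": 1}}

```text
t: 75.97
tool_pos: [0.4879, -0.2523, 0.1793]
tcp_rot: [-3.097, -0.517, 0.003]
force: [1.4, 0.1, 0.1]
grip_width: 0.0853
grasp_force: 0.0
```

Request:
{"api": "apply_moves", "payload": {"travel": [[0,3.9,0],[0,4,0],[0,4,0],[0,4,0],[0,4,0],[0,4,0],[0,4,0],[0,4,0]], "spin": [0,0,0,0,0,0,0,0]}}

```text
t: 76.63
tool_pos: [0.4884, 0.0681, 0.179]
tcp_rot: [-3.099, -0.517, -0.001]
force: [0.9, -0.4, 0.3]
grip_width: 0.0855
grasp_force: 0.0
```

Run:
```python
from ring import *
F=[]
for i in range(10): T=snapshot("top");F.append(T["frame"].astype(float))
F=np.mean(F,0);S=load("t23")
def ptr(f):
    sub=f[219:227,411:419].mean(2)-62;sub[sub<20]=0
    ys,xs=np.mgrid[219:227,411:419];return (sub*xs).sum()/sub.sum(),(sub*ys).sum()/sub.sum(),sub.round()
def red(f):
    w=(f[200:240,400:420,0]-f[200:240,400:420,1:].max(2)-30).clip(0);ys,xs=np.mgrid[200:240,400:420];return (w*xs).sum()/w.sum(),(w*ys).sum()/w.sum()
def knob(f):
    w=((f[205:235,410:435].min(2))-110).clip(0,40);w[:,:6]=0
    ys,xs=np.mgrid[205:235,410:435]; m=np.hypot(xs-423,ys-220)<7; w=w*m; w[(xs>422.5)&(ys>219.5)&m]=40*(np.hypot(xs-423,ys-220)[(xs>422.5)&(ys>219.5)&m]<4.6)
    return (w*xs).sum()/w.sum(),(w*ys).sum()/w.sum()
p,r,k=ptr(F),red(F),knob(F);print(p[:2],"before",ptr(S["frame"].astype(float))[:2],"red",r,"knob",k);print(p[2])
R=back(T,r,.0465);K=back(T,k,.092)
for z in(.069,.070):
    for px in(p[:2],ptr(S["frame"].astype(float))[:2]):
        P=back(T,px,z)
        # axis: along knob y, x chosen so that the red mark reads 80.2 deg
        a=np.radians(182.69-80.2);y=K[1];x=R[0]-(R[1]-y)/np.tan(a)
        for C in((K[0],y),(x,y)): print(z,np.round(C,4),"ptr deg",round((182.69-np.degrees(np.arctan2(P[1]-C[1],P[0]-C[0])))%360,1),"red",round((182.69-np.degrees(np.arctan2(R[1]-C[1],R[0]-C[0])))%360,1))
```

```text
(np.float64(415.3541337301218), np.float64(222.21654422021766)) before (np.float64(414.9951528709918), np.float64(221.8020134228188)) red (np.float64(408.8481407258963), np.float64(224.66288131819198)) knob (np.float64(423.2074204309801), np.float64(220.2277522315391))
[[ 0.  0.  0.  0.  0.  0.  0.  0.]
 [ 0.  0.  0.  0.  0.  0.  0. 26.]
 [ 0.  0.  0.  0. 28. 28. 24. 30.]
 [ 0.  0. 29. 61. 67. 62. 44. 27.]
 [ 0.  0. 48. 77. 67. 51. 23.  0.]
 [ 0.  0.  0. 25.  0.  0.  0.  0.]
 [ 0.  0.  0.  0.  0.  0.  0.  0.]
 [ 0.  0.  0.  0.  0.  0.  0.  0.]]
0.069 [ 0.4862 -0.2554] ptr deg 86.2 red 82.8
0.069 [ 0.4877 -0.2554] ptr deg 81.4 red 80.2
0.069 [ 0.4862 -0.2554] ptr deg 90.2 red 82.8
0.069 [ 0.4877 -0.2554] ptr deg 85.6 red 80.2
0.07 [ 0.4862 -0.2554] ptr deg 85.7 red 82.8
0.07 [ 0.4877 -0.2554] ptr deg 81.1 red 80.2
0.07 [ 0.4862 -0.2554] ptr deg 89.7 red 82.8
0.07 [ 0.4877 -0.2554] ptr deg 85.2 red 80.2
```

```bash
python3 -c "
from station import *
print(job_done())"
```

```text
the job is handed in; nothing more can be done
None
```

I handed the job in at about 77 s of the 210 s: all three balls are in the jar, the scoop is back on the mat, all four pots are seated in pockets, and the timer ring is at the red mark by my measurement (about 81° against 80°), though the scoop's lip was about 7° spout-down rather than level when it was last hooked in the jar before tipping.

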